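Fetch the splash-guard wing from the drawer and hang it on the hob

TASK

Pull the cabinet's drawer all the way out to its stop and leave it out. Then lift the splash-guard wing out of it (the panel with two hinge barrels, not the plain plate, which stays in the drawer) and hang it on the hob's two upright pintles, both barrels fully down, so that it stands upright along the hob's left side, pointing to the front of the hob. Do not push about or tip any of the other things.

Things in the scene. Friction and masses are not known exactly. Their poses are not given: they have to be found in the camera images.
- cabinet_front (a point): Middle of the front top edge of the fixed white drawer cabinet (225 deep along x, 180 wide along y, 147 mm high, one drawer). The axes are the cabinet's: x to its back, y to its left, z up; its front faces -x. Place and yaw vary.
- drawer (a joint): The drawer's travel in m: 0 shut, grows as it is pulled along the cabinet's -x, hard stop at 0.190; starts up to 12 mm ajar. Needs about 3 N, more when pulled fast, and stays where left. Inside 151 mm wide, 200 long; floor 19 mm above the table, side walls up to 64, front panel (12 thick) up to 140 mm. Two lengthwise slots, 33 mm either side of its middle, between ridges 55 mm high above the table.
- drawer_handle (a point): Middle of the drawer's handle: a level square steel bar 10 mm thick, 110 mm long, along the cabinet's y, 116 mm above the table, 31 mm below the cabinet's top. It stands 35 mm off the drawer's face (30 mm of free gap between bar and face) and is tied to the face 50 mm either side of the middle.
- wing: Loose splash-guard wing: flat aluminium panel 10 mm thick (y), 137 long (x -75 to +62), 95 high (z), about 0.26 kg (varies). Origin on the bottom edge; z up. At x = +75 mm two hinge barrels one above the other, axis upright, 19 mm outside, 13 mm bore open at both ends, 20 mm tall. Starts upright on the drawer's floor in either slot, x along the cabinet's x, barrels to the rear.
- socket_low (a point): Centre of the lower barrel's bottom rim (wing x +75, z 0 mm; the barrel reaches up to z 20).
- socket_high (a point): Centre of the upper barrel's bottom rim (wing x +75, z 68 mm; the barrel reaches up to z 88).
- plate: Loose plain aluminium plate 150 x 10 x 90 mm without barrels, standing in the other slot, 66 mm from the wing; origin at the centre of its bottom edge. It stays in the drawer.
- hob: Fixed portable hob, 240 x 240 mm, body top 62 mm above the table, upright panel 176 mm high along its back. Origin: centre of its underside; front faces its own -x, left is its +y. A hinge post 12 x 14 mm, 168 high, stands at its rear left corner, 24 mm behind the pintles' axis. Hung, the wing runs from the pintles along the hob's left side to the front (wing x along hob x), 17 mm clear of the body.
- pintle_low (a point): Foot of the lower pintle, on its bracket (hob x +94, y +142 mm, 70 mm above the table). The pintle is 9 mm thick, 16 mm tall, its upper 6 mm tapered to a 3 mm tip. The bracket, 14 mm wide, 8 thick, reaches here from the post. Hung, the lower barrel's bottom rim rests here.
- pintle_high (a point): Foot of the upper pintle, the same, 68 mm above the lower on the same upright axis. Its bracket (8 mm thick) blocks the lower barrel from coming straight down: bring the wing in level from the front with its socket points 17 to 39 mm above the pintles' feet, then lower it.
- pot: Bystander: steel cooking pot, 124 mm wide, 55 high, standing on the hob's plate; leave it alone. Origin: centre of its underside.
- oil_bottle: Bystander: green glass bottle, 60 mm wide, 190 high, behind the middle of the counter; leave it alone. Origin: centre of its underside.
- mug: Bystander: white mug, 76 mm wide, 85 high, standing beside the drawer's path, at its right; leave it alone. Origin: centre of its underside.
- jar: Bystander: glass jar, 68 mm wide, 100 high, at the back; leave it alone. Origin: centre of its underside.
- salt_shaker: Bystander: white shaker, 42 mm wide, 75 high, some 60 mm left of where the wing is to hang; leave it alone. Origin: centre of its underside.
- spice_tin: Bystander: small tin, 48 mm wide, 55 high, at the rear of the cabinet's top; leave it alone. Origin: centre of its underside.
- spoon: Bystander: steel spoon with a wooden handle lying on the right of the counter; leave it alone.
- bowl: Bystander: white bowl, 120 mm wide, 50 high, at the back right; leave it alone. Origin: centre of its underside.

How it is judged (in metres and radians):
On the way, in this order (a step that is already met when the one before it is completed fails the run):
1. the drawer is pulled out to its stop (value of joint drawer above 0.185 m), for 0.2 s.
2. the wing is lifted out of the drawer (height (world z) of wing above 0.085 m and value of joint drawer above 0.175 m), for 0.1 s.
At the end, for the whole second after the job is handed in: Drawer out beyond 178 of its 190 mm; each barrel's bottom rim centre within 7 mm of its pintle's foot; wing upright within 0.12 rad, along the hob's front-to-back direction within 0.45 rad, at rest; the plate upright in the drawer (origin 12 to 45 mm high, tilt under 0.35 rad) (value of joint drawer above 0.178 m and distance between socket_low and pintle_low below 0.007 m and distance between socket_high and pintle_high below 0.007 m and angle between wing's own z axis and vertical below 0.12 rad and angle between the x axis of wing and the x axis of hob, either way round below 0.45 rad and linear speed of wing below 0.03 m/s and height (world z) of plate between 0.012 and 0.045 m and angle between plate's own z axis and vertical below 0.35 rad); the robot touches nothing.
It fails at once if a bystander is pushed more than 40 mm, or tipped over (distance of any of pot, oil_bottle, mug, jar, salt_shaker, spice_tin, spoon, bowl from where it was at the start of the episode above 0.04 m or angle between any of pot, oil_bottle, mug, jar, salt_shaker, spice_tin, bowl's own z axis and vertical above 0.6 rad).
It also fails if it takes over 61 s, if anything falls off the work surface, if the arm or the gripper's body presses on something with over 40 N, if the wrist force passes 120 N, or if a joint passes its speed limit or range.

ROBOT

A 7-joint arm with a two-finger parallel gripper is mounted at the origin on the work surface. World frame = base frame: x ahead of the robot, y to its left, z up, the work surface at z = 0. Lengths are in m, angles in degrees, forces in N, time in s.
With the tool pointing down it reaches from about 0.425 to 0.875 m from the base axis. Payload 4.7 kg.
Tool frame: the origin (TCP) lies between the finger pads; the fingertips stand 25 mm ahead of it and the grasp point (between the pads) lies 6 mm ahead of it (env.tip_reach is the distance from the TCP to the fingertips, in m); z points along the fingers, y is the direction in which the jaws open and shut (so a half turn about z gives the same grasp; the last joint's range is limited). The gripper opens to 87 mm and grips with 3 to 60 N. Pads are 19 mm wide; open, the fingers measure 117 mm over their backs; the gripper's body (75 mm by 190 mm) begins 51 mm behind the grasp point.
Start: joints at [74.261, 18.392, -4.016, 83.108, 1.295, 78.541, -3.26], TCP at [0.185, -0.623, 0.248] pointing down, gripper open.
Joint ranges: [-163.93, 163.93], [-17.29, 119.83], [-79.2, 71.16], [3.27, 140.29], [-89.18, 269.18], [5.43, 117.66], [-154.24, 154.24]. Speed limits (degrees/s): [147.25, 147.25, 180, 180, 180, 180, 180].

INTERFACE

Orientations are given as [roll, pitch, yaw] about the fixed x, y, z axes, in that order (R = Rz(yaw) Ry(pitch) Rx(roll)).
In Python, from cell import env, viewer, job gives the robot as it stands.
- The arm moves only by the tool move_arm, never from a script. Its argument "steps" is a list of rows, each a list of 7 numbers: the finger opening in cm, from 0 to 8.7, then the shift along the tool's x, y, z in cm, then the turn, a rotation vector about the tool's x, y, z in rad. In form: [[fingers, tx, ty, tz, wx, wy, wz], ...]. A call has 1 to 5 rows; each row shifts and turns the commanded pose from where the row before left it, along the tool's axes as they then stand; what a row does not reach is not made up. A row lasts 1/12 s, in which the tool goes at most 41.7 mm and 7.16 degrees, less where a joint would pass 70% of its speed; a pose out of reach is approached as far as the arm can. A call is refused whole if a number of a shift passes 4.17 or a number of a turn 0.125, either way. A call with a gripper value outside its range is refused whole. The fingers move at their own pace and stop on an object; "force" is the grip in N (left out, the last holds). Time passes only in rows, so rows that do not move let the fingers close. It gives the time, the measured TCP pose, the force and the opening at its end, in the units of the state.
- env.get_obs(): the state, without advancing time (a new reading comes with each control period).
- viewer.read_camera(name): name is "scene" or "side" or "wrist"; returns a dict with "img" (480x640x3 uint8, red, green, blue), "vfov" (degrees; the focal length in pixels is half the picture's height over the tangent of half this angle, whatever the lens; pixels are square), "cx", "cy" (the principal point, pixels), "extrinsics" (4x4, takes a point from world to camera coordinates); the wrist camera has in their place "mount" (4x4, takes a point from camera to tool coordinates, whose origin is the TCP and whose axes are the flange's). Camera axes: x right, y down, z forward; pixel columns grow to the right and rows downward; lengths in m; the calibration is good to about 2 mm. A picture is of the moment at which its call begins: read the wrist's pose just before it. There is no depth.
- job.sign_off(): hands the job in, once; it reports no verdict.
The state is a dict: "time_s": time; "qpos": joint angles; "joint_velocities": joint speeds; "effort": joint torques, N m; "tool_pos": TCP position; "tool_rot": TCP orientation; "force": force on the tool from outside, world axes, zero at the start; "wrist_torque": the same for the moment, N m; "grip_width": finger opening in m.
Only numpy, scipy, OpenCV 4.12 (cv2) and the standard library are available. Lean on these libraries where they do the work, as an engineer would, in place of code of your own. Each camera call takes 0.05 s, during which the arm holds its last target.

## Working session

There is one attempt and no reset: what is moved stays moved. The work goes in short steps, Python scripts to look and compute and a tool call to move; the robot and the scene stay as the last step left them, time stands still between calls to the robot, and variables do not carry over. Pictures are saved under pics/ and viewed, and the job is handed in when it is done.

Besides the shell and the picture viewer there is one more tool, called after "Emit:" as name(argument=value, ...) on one line, values as JSON. move_arm: Moves the arm, as the interface text tells. Its arguments: {"type":"object","properties":{"steps":{"type":"array"},"force":{"type":"number"}},"required":["steps"]}

```bash
ls; mkdir -p pics
python3 - <<'E'
from cell import env, viewer, job
import cv2, numpy as np
o=env.get_obs(); print(o)
for n in ["scene","side","wrist"]:
    c=viewer.read_camera(n); cv2.imwrite(f"pics/{n}0.png",c["img"][:,:,::-1])
    print(n,{k:(np.round(v,4).tolist() if k!="img" else v.shape) for k,v in c.items()})
print(env.tip_reach)
E
```

```text
pics
{'time_s': 0.0, 'qpos': array([74.26002919, 18.44022284, -4.01657239, 83.17483625,  1.29540874,
       78.53851596, -3.26149359]), 'joint_velocities': array([-0.1225713 ,  0.01163413,  0.03191258,  0.00374609,  0.02633477,
       -0.01206257, -0.08493197]), 'effort': array([-6.21892536e-05, -4.91287315e+01, -4.04046820e-01, -3.12527740e+01,
       -6.38960791e-02,  4.39319573e-02,  1.97041736e-04]), 'tool_pos': array([ 0.1849525 , -0.6226171 ,  0.24644898]), 'tool_rot': array([-1.79891692e+02,  5.68764560e-03,  1.65493002e+01]), 'force': array([-0.60223494,  0.10304926, -0.51568904]), 'wrist_torque': array([0.00176389, 0.04946874, 0.01620509]), 'grip_width': 0.08707816084466502}
scene {'img': (480, 640, 3), 'vfov': 52.3336, 'cx': 309.3579, 'cy': 242.9691, 'extrinsics': [[0.8656, 0.5006, -0.0097, -0.4928], [0.4302, -0.7535, -0.4971, -0.2543], [-0.2561, 0.4262, -0.8676, 1.525], [0.0, 0.0, 0.0, 1.0]]}
side {'img': (480, 640, 3), 'vfov': 57.0295, 'cx': 325.1284, 'cy': 244.5074, 'extrinsics': [[-0.9164, 0.4001, 0.0095, 0.5798], [0.3049, 0.7135, -0.6309, -0.0445], [-0.2592, -0.5752, -0.7758, 1.4985], [0.0, 0.0, 0.0, 1.0]]}
wrist {'img': (480, 640, 3), 'vfov': 67.9501, 'cx': 322.5269, 'cy': 243.9042, 'mount': [[-0.0013, -0.9687, -0.2482, 0.0672], [1.0, -0.0011, -0.0009, 0.0008], [0.0006, -0.2482, 0.9687, -0.1374], [0.0, 0.0, 0.0, 1.0]]}
0.025
```

View pics/scene0.png

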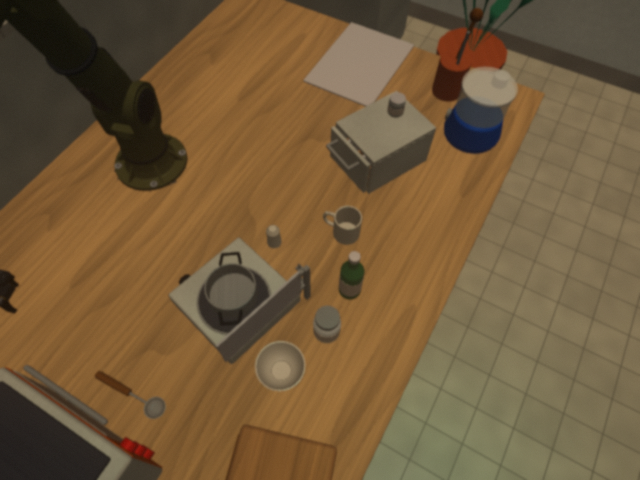

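View pics/side0.png

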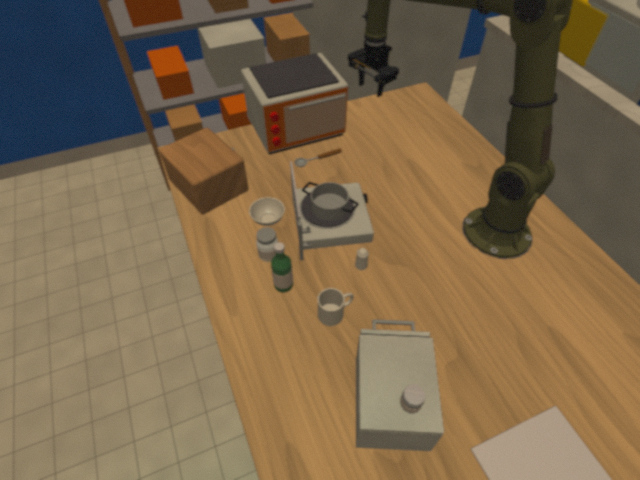

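View pics/wrist0.png

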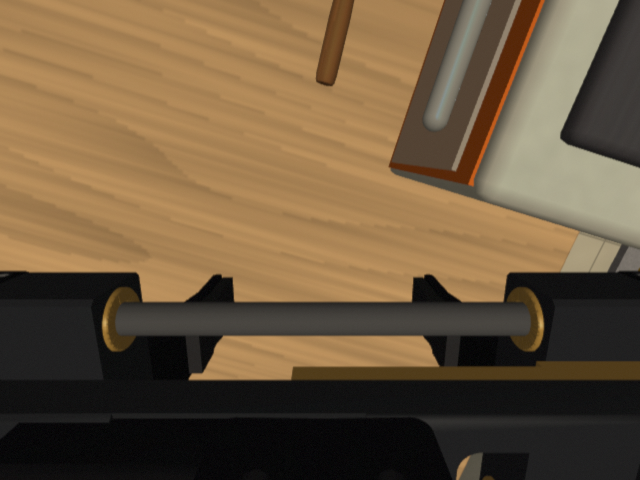

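```bash
cat > h.py <<'E'
import numpy as np, cv2
from scipy.spatial.transform import Rotation as R
from cell import env, viewer, job
def f(c): return 240/np.tan(np.radians(c["vfov"])/2)
def ext(c,o=None):
    if "extrinsics" in c: return np.array(c["extrinsics"])
    T=np.eye(4);T[:3,:3]=R.from_euler('xyz',o["tool_rot"],degrees=True).as_matrix();T[:3,3]=o["tool_pos"]
    return np.linalg.inv(T@np.array(c["mount"]))
def K(c): return np.array([[f(c),0,c["cx"]],[0,f(c),c["cy"]],[0,0,1.]])
def proj(c,E,p):
    p=np.atleast_2d(p); q=(E[:3,:3]@p.T).T+E[:3,3]; q=(K(c)@q.T).T; return q[:,:2]/q[:,2:]
def onz(c,E,uv,z):
    d=E[:3,:3].T@np.linalg.inv(K(c))@np.array([uv[0],uv[1],1.]); o=-E[:3,:3].T@E[:3,3]
    return o+d*(z-o[2])/d[2]
def crop(img,x0,y0,w,h,s,name):
    cv2.imwrite(name,cv2.resize(img[y0:y0+h,x0:x0+w],None,fx=s,fy=s,interpolation=cv2.INTER_CUBIC)[:,:,::-1])
E
python3 - <<'E'
from h import *
c=viewer.read_camera("scene");E=ext(c);print(proj(c,E,[0,0,0]))
crop(c["img"],315,80,130,115,6,"pics/sc_cab.png");crop(c["img"],160,225,160,140,5,"pics/sc_hob.png")
c=viewer.read_camera("side");E=ext(c);print(proj(c,E,[0,0,0]))
crop(c["img"],340,310,120,150,4,"pics/si_cab.png");crop(c["img"],280,150,130,130,5,"pics/si_hob.png")
E
```

```text
[[151.49942244 161.50293541]]
[[496.06669232 231.39542173]]
```

View pics/sc_cab.png

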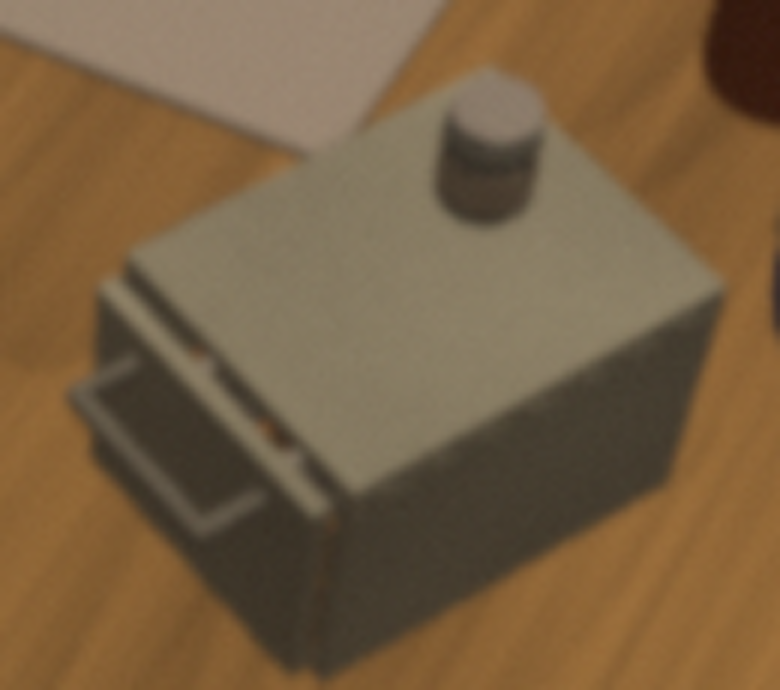

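View pics/si_cab.png

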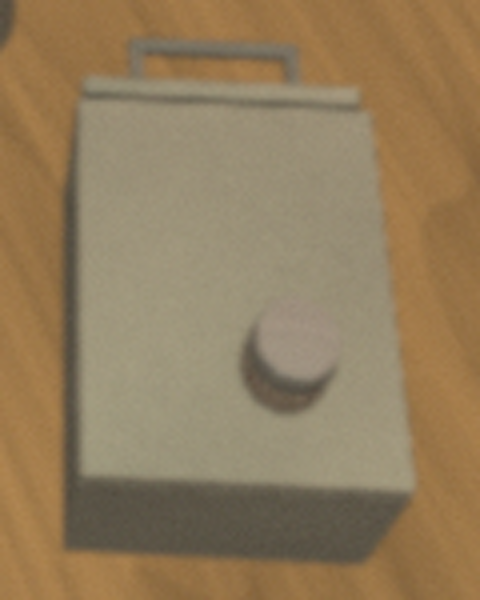

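View pics/sc_hob.png

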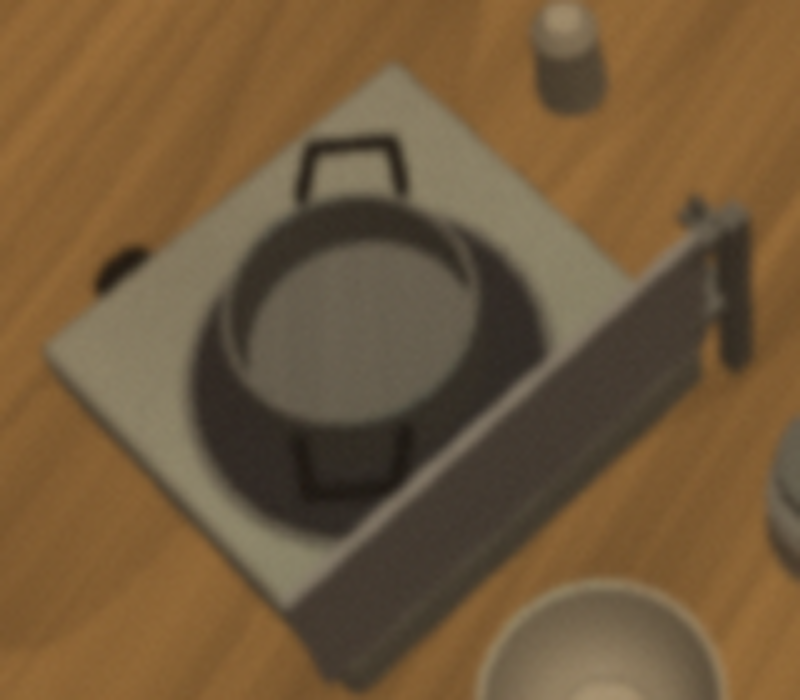

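View pics/si_hob.png

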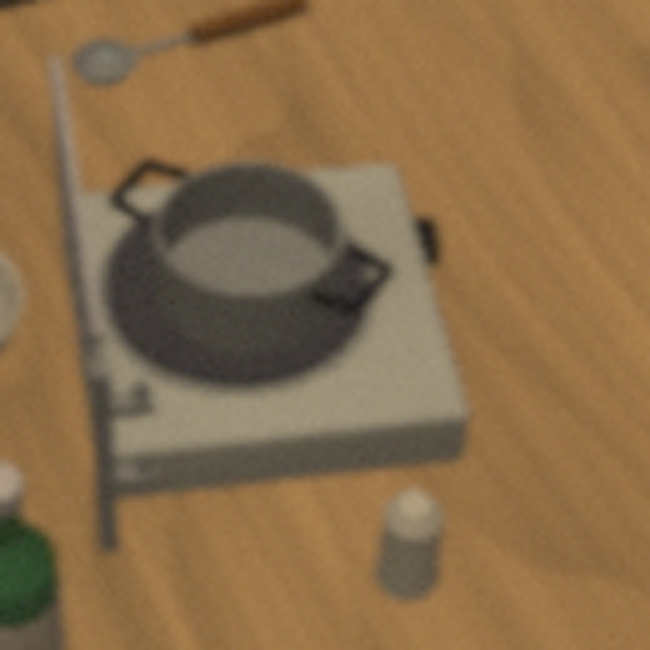

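```bash
cat > fit.py <<'E'
from h import *
from scipy.optimize import least_squares
cs=viewer.read_camera("scene");ci=viewer.read_camera("side")
def px(o,s,p): return (np.array(p)+.5)/s-.5+np.array(o)
S=lambda o,p,s:px(o,s,p)
def fit(obs,x0):
    def res(v):
        r=[]
        a=R.from_euler('z',v[2]).as_matrix()
        for cam,m,p in obs:
            w=a@np.array(m)+[v[0],v[1],0]
            c=cs if cam=='s' else ci
            r+=list(proj(c,ext(c),w)[0]-p)
        return np.array(r)
    s=least_squares(res,x0); print(np.round(s.x[:2],4),np.degrees(s.x[2]),'\n',np.round(s.fun.reshape(-1,2),1).tolist()); return s.x
o=(315,80)
for nm,p,z in [("cabA",(130,258),.147),("cabB",(352,492),.147),("cabC",(722,288),.147),("cabD",(490,68),.147)]:
    print(nm,onz(cs,ext(cs),px(o,6,p),z))
for nm,p,z in [("hob",(395,65),.062),("hob",(45,348),.062)]:
    print(nm,onz(cs,ext(cs),px((160,225),5,p),z))
for nm,p,z in [("h",(467,412),.062),("h",(395,165),.062)]:
    print(nm,onz(ci,ext(ci),px((280,150),5,p),z))
for nm,p,z in [("c",(82,103),.147),("c",(368,112),.147)]:
    print(nm,onz(ci,ext(ci),px((340,310),4,p),z))
E
python3 fit.py
```

```text
cabA [0.4858968 0.3012627 0.147    ]
cabB [0.6413889  0.22560843 0.147     ]
cabC [0.73887945 0.42255493 0.147     ]
cabD [0.58144885 0.50154204 0.147     ]
hob [ 0.41960509 -0.1197319   0.062     ]
hob [ 0.35926244 -0.34484908  0.062     ]
h [ 0.41582489 -0.1164944   0.062     ]
h [ 0.35632636 -0.34032586  0.062     ]
c [0.64133408 0.23111514 0.147     ]
c [0.48287531 0.3059941  0.147     ]
```

```bash
cat >> fit.py <<'E'
A=lambda p:px((315,80),6,p); B=lambda p:px((340,310),4,p)
C=lambda p:px((160,225),5,p); D=lambda p:px((280,150),5,p)
cab=fit([('s',(0,.09,.147),A((130,258))),('s',(0,-.09,.147),A((352,492))),('s',(.225,-.09,.147),A((722,288))),('s',(.225,.09,.147),A((490,68))),('s',(.225,-.09,0),A((665,487))),('s',(0,-.09,0),A((322,675))),
 ('i',(0,-.09,.147),B((82,103))),('i',(0,.09,.147),B((368,112))),('i',(.225,-.09,.147),B((80,478))),('i',(.225,.09,.147),B((412,490))),('i',(.225,-.09,0),B((66,548))),('i',(.225,.09,0),B((362,560)))],[.56,.26,1.1])
hob=fit([('s',(-.12,.12,.062),C((395,65))),('s',(-.12,-.12,.062),C((45,348))),('s',(.094,.142,.154),C((692,205))),
 ('i',(-.12,.12,.062),D((467,412))),('i',(-.12,-.12,.062),D((395,165))),('i',(.094,.142,.154),D((138,383))),('i',(-.12,.12,0),D((463,460)))],[.5,-.26,-.26])
def W(v,m): return R.from_euler('z',v[2]).as_matrix()@np.array(m)+[v[0],v[1],0]
print("handle(shut)",W(cab,(-.012-.035,0,.116)),"drawer handle dir")
print("pintle",W(hob,(.094,.142,.07)))
for p in [(135,47),(297,50)]: print('hand side',onz(ci,ext(ci),B(p),.121))
for p in [(75,398),(200,535)]: print('hand scene',onz(cs,ext(cs),A(p),.121))
E
python3 fit.py|tail -n +10
```

```text
c [0.48287531 0.3059941  0.147     ]
[0.5612 0.2648] 63.97796019098408 
 [[-1.2, -1.4], [0.2, 0.2], [1.3, -0.9], [-0.0, -1.3], [0.6, -0.7], [0.1, 1.3], [-1.3, -1.8], [0.5, -1.0], [-0.3, -0.9], [1.1, 0.1], [-1.0, 0.5], [0.2, 1.1]]
[ 0.5018 -0.2628] -14.682739714429863 
 [[-0.3, -1.5], [-2.1, 0.4], [1.0, -0.8], [-0.1, 0.1], [-0.8, -1.5], [-0.6, -0.8], [-1.0, 2.7]]
handle(shut) [0.5406275  0.22254675 0.116     ] drawer handle dir
pintle [ 0.62874321 -0.1492243   0.07      ]
hand side [0.58439559 0.19748926 0.121     ]
hand side [0.48934249 0.24076229 0.121     ]
hand scene [0.49476492 0.23222811 0.121     ]
hand scene [0.58468108 0.1888175  0.121     ]
```

```bash
cat > plan.py <<'E'
from h import *
import sys
def plan(pos,yaw,n,grip,cur=None):
    o=env.get_obs()
    T=R.from_euler('xyz',o["tool_rot"],degrees=True); p=np.array(o["tool_pos"])
    G=R.from_euler('xyz',[180,0,yaw],degrees=True)
    rv=(T.inv()*G).as_rotvec()
    if len(sys.argv)>1 : pass
    for i in range(n):
        q=p+(np.array(pos)-p)/(n-i)
        t=T.inv().apply(q-p)*100; w=(T.inv()*G).as_rotvec()/(n-i)
        row=[grip]+[round(a,2) for a in t]+[round(a,3) for a in w]
        print(row, end=",\n" if i%5!=4 else "\n--\n")
        p=p+T.apply(np.array(row[1:4])/100); T=T*R.from_rotvec(row[4:])
E
python3 - <<'E'
from plan import *
plan((.45,-.25,.25),70,12,8.7)
E
```

```text
[8.7, np.float64(3.0), np.float64(-2.35), np.float64(-0.02), np.float64(-0.0), np.float64(0.0), np.float64(-0.078)],
[8.7, np.float64(3.18), np.float64(-2.11), np.float64(-0.02), np.float64(-0.0), np.float64(0.0), np.float64(-0.078)],
[8.7, np.float64(3.33), np.float64(-1.86), np.float64(-0.02), np.float64(-0.0), np.float64(0.0), np.float64(-0.078)],
[8.7, np.float64(3.46), np.float64(-1.59), np.float64(-0.02), np.float64(-0.0), np.float64(0.0), np.float64(-0.078)],
[8.7, np.float64(3.58), np.float64(-1.32), np.float64(-0.02), np.float64(-0.0), np.float64(0.0), np.float64(-0.078)]
--
[8.7, np.float64(3.67), np.float64(-1.03), np.float64(-0.02), np.float64(-0.0), np.float64(0.0), np.float64(-0.078)],
[8.7, np.float64(3.74), np.float64(-0.74), np.float64(-0.02), np.float64(-0.0), np.float64(0.0), np.float64(-0.077)],
[8.7, np.float64(3.79), np.float64(-0.46), np.float64(-0.02), np.float64(-0.0), np.float64(0.0), np.float64(-0.078)],
[8.7, np.float64(3.81), np.float64(-0.16), np.float64(-0.02), np.float64(-0.0), np.float64(0.0), np.float64(-0.077)],
[8.7, np.float64(3.81), np.float64(0.14), np.float64(-0.02), np.float64(-0.0), np.float64(0.0), np.float64(-0.078)]
--
[8.7, np.float64(3.79), np.float64(0.43), np.float64(-0.02), np.float64(-0.0), np.float64(-0.0), np.float64(-0.077)],
[8.7, np.float64(3.74), np.float64(0.72), np.float64(-0.03), np.float64(-0.0), np.float64(-0.0), np.float64(-0.078)],
```

Emit:
move_arm(steps=[[2.9, 3.0, -2.3, -0.5, 0, 0, -0.08], [2.9, 3.2, -2.1, -0.5, 0, 0, -0.08], [2.9, 3.3, -1.9, -0.5, 0, 0, -0.08], [2.9, 3.5, -1.6, -0.5, 0, 0, -0.08], [2.9, 3.6, -1.3, -0.5, 0, 0, -0.08]])

```text
time_s: 0.87
tool_pos: [0.2961, -0.4656, 0.2729]
tool_rot: [180.0, 0.0, 39.7]
force: [0.1, -1.6, 0.6]
grip_width: 0.0615
```

Emit:
move_arm(steps=[[2.9, 3.7, -1.0, 0, 0, 0, -0.08], [2.9, 3.7, -0.7, 0, 0, 0, -0.08], [2.9, 3.8, -0.5, 0, 0, 0, -0.08], [2.9, 3.8, -0.2, 0, 0, 0, -0.08], [2.9, 3.8, 0.1, 0, 0, 0, -0.08]])

```text
time_s: 1.28
tool_pos: [0.4036, -0.3085, 0.2729]
tool_rot: [180.0, 0.0, 62.6]
force: [1.2, -1.1, 0.2]
grip_width: 0.0319
```

```bash
sed -i 's/round(a,2) for/float(round(a,1)) for/; s/round(a,3) for/float(round(a,3)) for/' plan.py
python3 - <<'E'
from plan import *
plan((.541,.21,.22),154,17,2.9)
E
```

```text
[2.9, 3.1, -0.7, 0.3, 0.0, 0.0, -0.094],
[2.9, 3.1, -0.4, 0.3, 0.0, 0.0, -0.094],
[2.9, 3.2, -0.1, 0.3, 0.0, 0.0, -0.094],
[2.9, 3.1, 0.2, 0.3, -0.0, 0.0, -0.094],
[2.9, 3.1, 0.5, 0.3, -0.0, 0.0, -0.094]
--
[2.9, 3.1, 0.8, 0.3, -0.0, 0.0, -0.094],
[2.9, 3.0, 1.1, 0.3, -0.0, 0.0, -0.094],
[2.9, 2.9, 1.3, 0.3, -0.0, 0.0, -0.094],
[2.9, 2.7, 1.6, 0.3, -0.0, 0.0, -0.094],
[2.9, 2.5, 1.8, 0.3, -0.0, 0.0, -0.094]
--
[2.9, 2.4, 2.1, 0.3, -0.0, 0.0, -0.094],
[2.9, 2.2, 2.3, 0.3, -0.0, 0.0, -0.094],
[2.9, 1.9, 2.5, 0.3, -0.0, 0.0, -0.093],
[2.9, 1.7, 2.7, 0.3, -0.0, 0.0, -0.094],
[2.9, 1.4, 2.8, 0.3, -0.0, 0.0, -0.093]
--
[2.9, 1.2, 2.9, 0.4, -0.0, 0.0, -0.094],
[2.9, 0.9, 3.0, 0.3, -0.001, 0.001, -0.093],
```

Emit:
move_arm(steps=[[2.9, 3.1, -0.7, 0.3, 0, 0, -0.094], [2.9, 3.1, -0.4, 0.3, 0, 0, -0.094], [2.9, 3.2, -0.1, 0.3, 0, 0, -0.094], [2.9, 3.1, 0.2, 0.3, 0, 0, -0.094], [2.9, 3.1, 0.5, 0.3, 0, 0, -0.094]])

```text
time_s: 1.7
tool_pos: [0.4439, -0.1565, 0.2577]
tool_rot: [180.0, 0.0, 89.6]
force: [1.3, -0.3, -0.3]
grip_width: 0.0288
```

Emit:
move_arm(steps=[[2.9, 3.1, 0.8, 0.3, 0, 0, -0.094], [2.9, 3.0, 1.1, 0.3, 0, 0, -0.094], [2.9, 2.9, 1.3, 0.3, 0, 0, -0.094], [2.9, 2.7, 1.6, 0.3, 0, 0, -0.094], [2.9, 2.5, 1.8, 0.3, 0, 0, -0.094]])

```text
time_s: 2.12
tool_pos: [0.4847, -0.0038, 0.2428]
tool_rot: [180.0, 0.1, 116.5]
force: [0.4, -0.3, -0.3]
grip_width: 0.0288
```

Run:
```python
from plan import *
plan((.538,.215,.22),154,8,2.9)
```

```text
[2.9, 2.1, 1.8, 0.3, 0.0, 0.0, -0.082],
[2.9, 2.0, 2.0, 0.3, 0.0, 0.0, -0.082],
[2.9, 1.8, 2.1, 0.3, -0.0, 0.0, -0.082],
[2.9, 1.7, 2.3, 0.3, -0.0, 0.0, -0.082],
[2.9, 1.4, 2.4, 0.3, -0.0, 0.0, -0.082]
--
[2.9, 1.3, 2.5, 0.3, -0.0, 0.0, -0.081],
[2.9, 1.0, 2.7, 0.2, -0.0, 0.001, -0.082],
[2.9, 0.8, 2.7, 0.3, -0.0, 0.0, -0.081],
```

Emit:
move_arm(steps=[[2.9, 2.1, 1.8, 0.3, 0, 0, -0.082], [2.9, 2.0, 2.0, 0.3, 0, 0, -0.082], [2.9, 1.8, 2.1, 0.3, 0, 0, -0.082], [2.9, 1.7, 2.3, 0.3, 0, 0, -0.082], [2.9, 1.4, 2.4, 0.3, 0, 0, -0.082]])

```text
time_s: 2.53
tool_pos: [0.5185, 0.1318, 0.2278]
tool_rot: [180.0, 0.1, 140.0]
force: [1.1, 0.4, -1.0]
grip_width: 0.0292
```

Emit:
move_arm(steps=[[2.9, 1.2, 2.4, 0.2, 0, 0, -0.08], [2.9, 0.9, 2.5, 0.2, 0, 0, -0.08], [2.9, 0.6, 2.2, 0.2, 0, 0, -0.08], [2.9, 0, 0, 0, 0, 0, 0]])

```text
time_s: 2.87
tool_pos: [0.5376, 0.2095, 0.2214]
tool_rot: [179.8, -0.1, 154.0]
force: [-0.7, -0.5, -0.4]
grip_width: 0.0289
```

Run:
```python
from plan import *
o=env.get_obs();print(o["tool_pos"],o["tool_rot"],o["qpos"],o["force"])
c=viewer.read_camera("wrist");E=ext(c,o);img=c["img"].copy()
yaw=np.radians(64);X=np.array([np.cos(yaw),np.sin(yaw)]);Y=np.array([-X[1],X[0]])
print(proj(c,E,[.538,.215,.121]))
for s in(-.055,.055): 
    q=np.array([.538,.215])+Y*s; u=proj(c,E,[q[0],q[1],.121])[0]; print(u); cv2.circle(img,(int(u[0]),int(u[1])),3,(255,0,0),-1)
cv2.imwrite("pics/w1.png",img[:,:,::-1])
c=viewer.read_camera("side");crop(c["img"],310,250,160,120,5,"pics/s1.png")
```

```text
[0.53759666 0.20945956 0.22135551] [ 1.79781567e+02 -1.39258093e-01  1.54011463e+02] [ 20.56127314  16.91985214 -52.50229546  94.55057125  13.56874
  75.25366999  29.81086144] [-0.7047029  -0.51354555 -0.40245809]
[[330.54606882 250.33631852]]
[330.21594094 323.01524355]
[330.91448386 169.2283292 ]
```

View pics/w1.png

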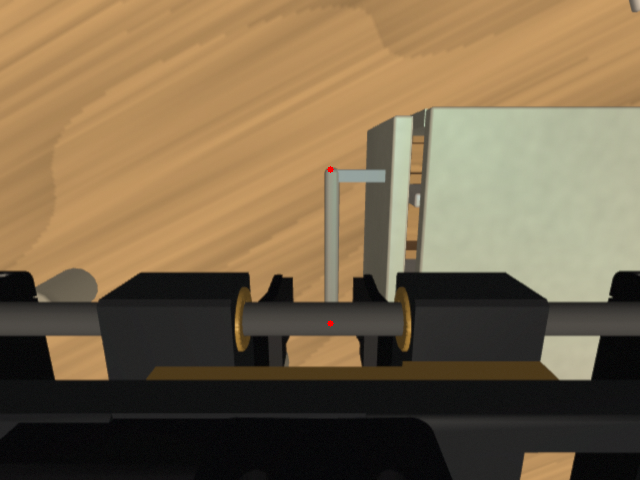

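View pics/s1.png

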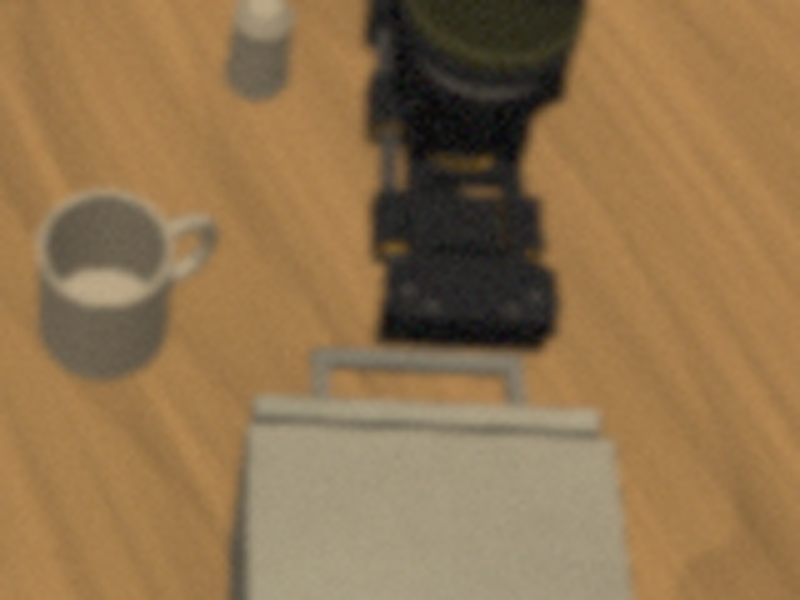

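Emit:
move_arm(steps=[[2.9, 0, 0.5, 2.0, 0, 0, 0], [2.9, 0, 0, 2.5, 0, 0, 0], [2.9, 0, 0, 2.5, 0, 0, 0], [2.9, 0, 0, 2.0, 0, 0, 0], [2.9, 0, 0, 0.9, 0, 0, 0]])

```text
time_s: 3.38
tool_pos: [0.5395, 0.2056, 0.12]
tool_rot: [-179.8, -0.1, 153.3]
force: [-0.2, -0.9, 0.3]
grip_width: 0.029
```

Emit:
move_arm(force=20, steps=[[0.5, 0, 0, 0, 0, 0, 0], [0.5, 0, 0, 0, 0, 0, 0], [0.5, 0, 0, 0, 0, 0, 0], [0.5, 0, 0, 0, 0, 0, 0]])

```text
time_s: 3.72
tool_pos: [0.5416, 0.2092, 0.1242]
tool_rot: [179.9, 0.1, 153.5]
force: [1.4, 2.5, -0.4]
grip_width: 0.0104
```

Emit:
move_arm(steps=[[0.5, 0, -1.0, 0, 0, 0, 0], [0.5, 0, -1.5, 0, 0, 0, 0], [0.5, 0, -1.5, 0, 0, 0, 0], [0.5, 0, -1.5, 0, 0, 0, 0], [0.5, 0, -1.5, 0, 0, 0, 0]])

```text
time_s: 4.13
tool_pos: [0.5106, 0.1459, 0.1242]
tool_rot: [179.8, 0.2, 153.5]
force: [3.3, 1.8, -0.7]
grip_width: 0.0094
```

Emit:
move_arm(steps=[[0.5, 0, -1.5, 0, 0, 0, 0], [0.5, 0, -1.5, 0, 0, 0, 0], [0.5, 0, -1.5, 0, 0, 0, 0], [0.5, 0, -1.5, 0, 0, 0, 0], [0.5, 0, -1.5, 0, 0, 0, 0]])

```text
time_s: 4.55
tool_pos: [0.4777, 0.0782, 0.1242]
tool_rot: [179.9, 0.3, 153.5]
force: [5.4, 0.6, -2.4]
grip_width: 0.0101
```

Emit:
move_arm(steps=[[0.5, 0, -1.5, 0, 0, 0, 0], [0.5, 0, -1.2, 0, 0, 0, 0], [0.5, 0, -0.8, 0, 0, 0, 0], [0.5, 0, -0.6, 0, 0, 0, 0], [0.5, 0, 0, 0, 0, 0, 0]])

```text
time_s: 4.97
tool_pos: [0.4634, 0.0492, 0.1242]
tool_rot: [179.0, 0.6, 153.6]
force: [20.6, 18.6, -19.6]
grip_width: 0.0101
```

Emit:
move_arm(steps=[[0.5, 0, 0, 0, 0, 0, 0], [0.5, 0, 0, 0, 0, 0, 0], [0.5, 0, 0.5, 0, 0, 0, 0], [2.9, 0, 0, 0, 0, 0, 0], [2.9, 0, 0, 0, 0, 0, 0]])

```text
time_s: 5.38
tool_pos: [0.4608, 0.0473, 0.1238]
tool_rot: [179.9, 0.1, 153.6]
force: [-0.8, -0.3, 0.8]
grip_width: 0.017
```

Emit:
move_arm(steps=[[2.9, 0, 0, 0, 0, 0, 0], [2.9, 0, 0, 0, 0, 0, 0], [2.9, 0, 0, -2, 0, 0, 0], [2.9, 0, 0, -3, 0, 0, 0], [2.9, 0, 0, -3, 0, 0, 0]])

```text
time_s: 5.8
tool_pos: [0.4581, 0.0461, 0.2028]
tool_rot: [-179.9, -0.2, 153.5]
force: [0.4, -0.0, 0.3]
grip_width: 0.0291
```

Run:
```python
from plan import *
c=viewer.read_camera("side");crop(c["img"],300,230,170,140,4,"pics/s2.png")
c=viewer.read_camera("scene");crop(c["img"],240,90,160,130,5,"pics/c2.png")
plan((.50,.10,.34),64,14,5.0)
```

```text
[5.0, -0.1, 0.5, -0.9, 0.0, 0.0, 0.112],
[5.0, -0.0, 0.5, -1.0, 0.001, 0.0, 0.111],
[5.0, 0.0, 0.5, -0.9, 0.001, 0.0, 0.112],
[5.0, 0.1, 0.5, -1.0, 0.001, 0.0, 0.111],
[5.0, 0.1, 0.4, -1.0, 0.001, 0.001, 0.112]
--
[5.0, 0.2, 0.4, -0.9, 0.0, 0.0, 0.111],
[5.0, 0.2, 0.4, -1.0, 0.0, 0.001, 0.112],
[5.0, 0.3, 0.4, -0.9, 0.001, 0.0, 0.111],
[5.0, 0.3, 0.3, -1.0, 0.0, 0.001, 0.112],
[5.0, 0.3, 0.3, -0.9, 0.001, 0.0, 0.111]
--
[5.0, 0.4, 0.3, -1.0, 0.0, 0.001, 0.112],
[5.0, 0.4, 0.2, -0.9, 0.001, 0.0, 0.111],
[5.0, 0.4, 0.2, -1.0, 0.0, 0.001, 0.112],
[5.0, 0.5, 0.1, -0.9, 0.001, 0.0, 0.111],
```

View pics/s2.png

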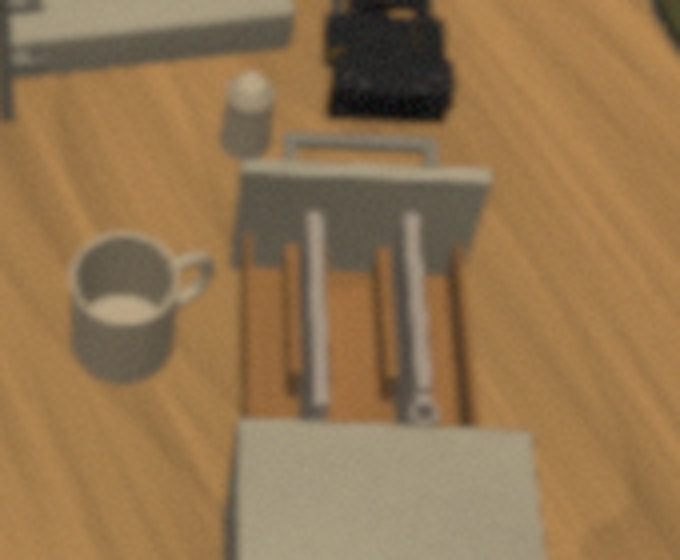

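View pics/c2.png

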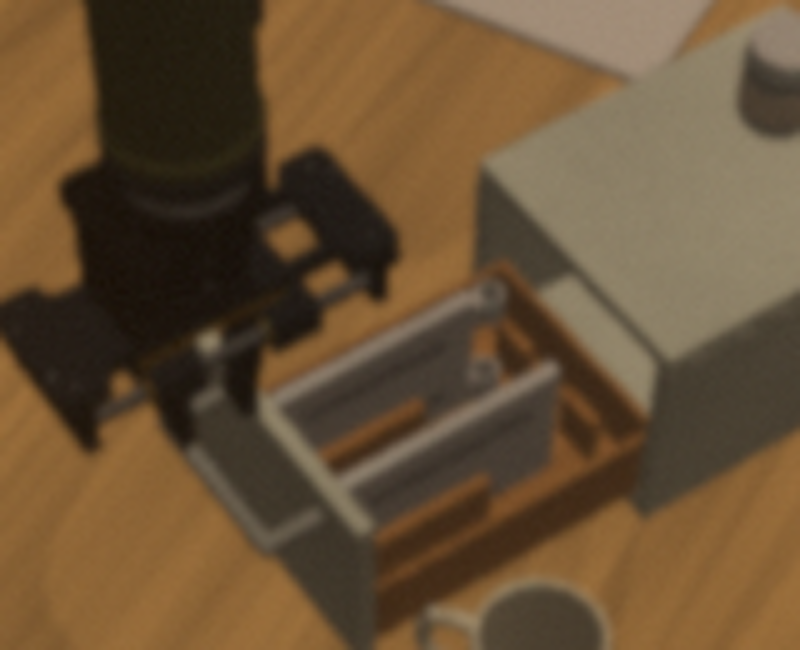

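Run:
```python
from plan import *
ci=viewer.read_camera("side");cs=viewer.read_camera("scene")
B=lambda p:(np.array(p)+.5)/4-.5+[300,230]
A=lambda p:(np.array(p)+.5)/5-.5+[240,90]
print("barrel",onz(ci,ext(ci),B((424,408)),.107),onz(cs,ext(cs),A((490,292)),.107))
print("front",onz(ci,ext(ci),B((412,213)),.114),onz(cs,ext(cs),A((272,397)),.114))
print("handle",onz(ci,ext(ci),B((288,135)),.121),onz(ci,ext(ci),B((435,145)),.121))
```

```text
barrel [0.51698797 0.25039787 0.107     ] [0.51922718 0.25114896 0.107     ]
front [0.45156188 0.11920549 0.114     ] [0.45235552 0.11902229 0.114     ]
handle [0.5025946  0.02979068 0.121     ] [0.41072663 0.07873155 0.121     ]
```

Emit:
move_arm(steps=[[5.0, 0, 0.5, -1.5, 0, 0, 0.112], [5.0, 0, 0.5, -1.5, 0, 0, 0.112], [5.0, 0, 0.5, -1.5, 0, 0, 0.112], [5.0, 0, 0.5, -1.5, 0, 0, 0.112], [5.0, 0.1, 0.4, -1.5, 0, 0, 0.112]])

```text
time_s: 6.42
tool_pos: [0.473, 0.0655, 0.2765]
tool_rot: [-179.8, -0.1, 121.1]
force: [0.5, -0.8, -0.2]
grip_width: 0.0481
```

Emit:
move_arm(steps=[[5.0, 0.2, 0.4, -1.0, 0, 0, 0.112], [5.0, 0.2, 0.4, -1.0, 0, 0, 0.112], [5.0, 0.3, 0.4, -1.0, 0, 0, 0.112], [5.0, 0.3, 0.3, 0, 0, 0, 0.112], [5.0, 0.3, 0.3, 0, 0, 0, 0.112]])

```text
time_s: 6.83
tool_pos: [0.4864, 0.0839, 0.3065]
tool_rot: [-179.9, 0.0, 89.0]
force: [-0.2, 0.1, 0.3]
grip_width: 0.0495
```

Emit:
move_arm(steps=[[5.0, 0.3, 0.3, 0, 0, 0, 0.112], [5.0, 0.3, 0.3, 0, 0, 0, 0.112], [5.0, 0.3, 0.3, 0, 0, 0, 0.112], [5.0, 0.3, 0.2, 0, 0, 0, 0.112], [5.0, 0, 0, 0, 0, 0, 0]])

```text
time_s: 7.25
tool_pos: [0.4992, 0.0939, 0.3058]
tool_rot: [-179.8, 0.1, 63.5]
force: [0.5, -0.5, -1.1]
grip_width: 0.0499
```

Run:
```python
from plan import *
o=env.get_obs();print(o["tool_pos"],o["tool_rot"],o["qpos"],o["force"])
c=viewer.read_camera("wrist");cv2.imwrite("pics/w3.png",c["img"][:,:,::-1])
```

```text
[0.4992221  0.09386111 0.30577623] [-1.79818767e+02  5.58793651e-02  6.35073413e+01] [ 40.01899891   2.50621761 -54.50921312  96.05334081   1.97995116
  82.66893325 -41.21584865] [ 0.45699248 -0.53734224 -1.05367954]
```

View pics/w3.png

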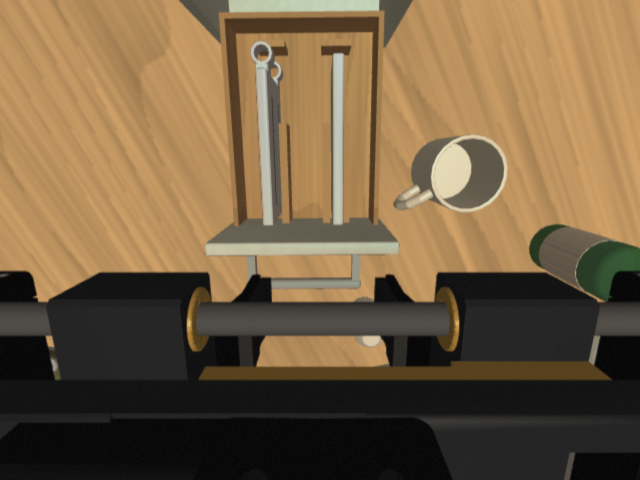

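Run:
```python
from plan import *
o=env.get_obs()
c=viewer.read_camera("wrist");E=ext(c,o)
b=onz(c,E,(262,52),.107);b2=onz(c,E,(276,72),.039);f1=onz(c,E,(268,222),.114);f2=onz(c,E,(263.5,70),.114)
pl=onz(c,E,(338,222),.109),onz(c,E,(338,55),.109)
print(b,b2,f1,f2,pl)
d=b-f1; print(np.degrees(np.arctan2(d[1],d[0])),np.hypot(d[0],d[1]))
d=pl[1]-pl[0];print("plate",np.degrees(np.arctan2(d[1],d[0])),np.hypot(d[0],d[1]))
crop(c["img"],220,10,200,230,3,"pics/w3c.png")
```

```text
[0.51853058 0.25157456 0.107     ] [0.52038211 0.24832828 0.039     ] [0.45414372 0.11977933 0.114     ] [0.51323595 0.23680737 0.114     ] (array([0.51292269, 0.08973351, 0.109     ]), array([0.57559124, 0.22020472, 0.109     ]))
63.96277330890054 0.14668213331371555
plate 64.34387708911497 0.14474144392196844
```

View pics/w3c.png

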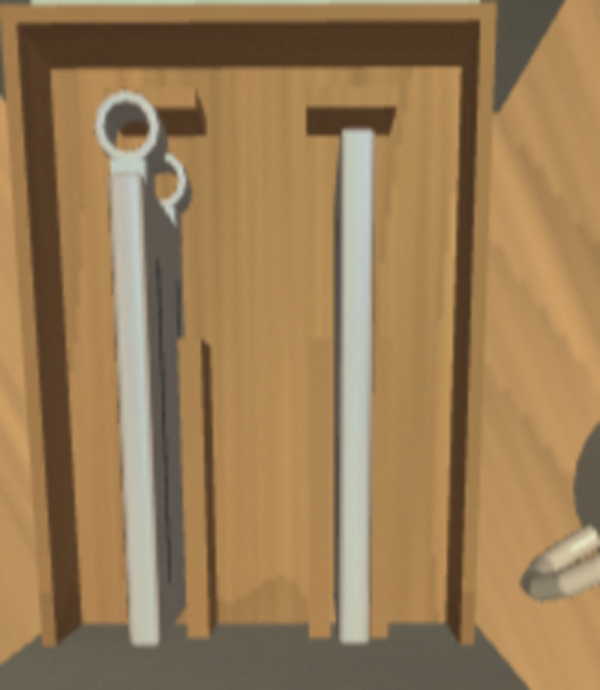

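Run:
```python
from plan import *
plan((.4852,.1837,.19),64,7,4.0)
```

```text
[4.0, 1.1, -0.7, 1.7, -0.0, 0.0, -0.0],
[4.0, 1.1, -0.7, 1.7, -0.0, 0.0, -0.0],
[4.0, 1.1, -0.8, 1.6, -0.0, 0.0, -0.001],
[4.0, 1.0, -0.7, 1.7, -0.001, 0.0, -0.0],
[4.0, 1.1, -0.8, 1.6, -0.0, 0.0, -0.001]
--
[4.0, 1.0, -0.7, 1.7, -0.001, 0.001, -0.0],
[4.0, 1.1, -0.8, 1.6, -0.0, 0.0, -0.001],
```

Emit:
move_arm(steps=[[4.0, 1.5, -1.0, 1.5, 0, 0, -0.002], [4.0, 1.5, -1.0, 2.2, 0, 0, -0.002], [4.0, 1.5, -1.0, 2.5, 0, 0, -0.002], [4.0, 1.5, -1.0, 2.5, 0, 0, -0.002], [4.0, 1.5, -1.1, 2.0, 0, 0, 0]])

```text
time_s: 7.77
tool_pos: [0.4859, 0.1834, 0.1983]
tool_rot: [-179.9, 0.1, 64.2]
force: [0.4, -0.7, -0.0]
grip_width: 0.0402
```

Emit:
move_arm(steps=[[4.0, 0, 0, 1, 0, 0, 0], [4.0, 0, 0, 0, 0, 0, 0], [4.0, 0, 0, 0, 0, 0, 0]])

```text
time_s: 8.02
tool_pos: [0.4869, 0.1827, 0.1902]
tool_rot: [-180.0, 0.1, 64.2]
force: [-0.6, 0.2, 0.1]
grip_width: 0.0399
```

Run:
```python
from plan import *
o=env.get_obs();print(o["tool_pos"],o["tool_rot"])
c=viewer.read_camera("wrist");cv2.imwrite("pics/w4.png",c["img"][:,:,::-1])
plan((.4852,.1837,.100),64,5,4.0)
```

```text
[0.48690787 0.18266057 0.1902171 ] [-1.79962655e+02  7.49186558e-02  6.41566965e+01]
[4.0, 0.0, -0.1, 1.8, 0.0, 0.0, 0.0],
[4.0, 0.0, -0.0, 1.8, 0.0, 0.0, 0.0],
[4.0, 0.0, -0.1, 1.8, 0.0, 0.0, 0.0],
[4.0, 0.0, -0.0, 1.9, 0.0, 0.0, 0.001],
[4.0, 0.0, -0.1, 1.8, 0.001, 0.0, 0.0]
--
```

View pics/w4.png

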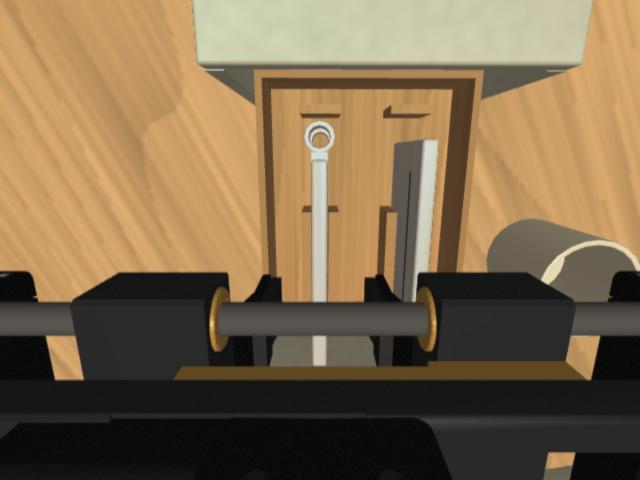

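Emit:
move_arm(steps=[[4.0, 0, 0, 2.0, 0, 0, 0], [4.0, 0, 0, 2.5, 0, 0, 0], [4.0, 0, -0.1, 2.5, 0, 0, 0], [4.0, 0, 0, 1.5, 0, 0, 0], [4.0, 0, 0, 0.5, 0, 0, 0]])

```text
time_s: 8.48
tool_pos: [0.4859, 0.1822, 0.0993]
tool_rot: [-179.9, 0.1, 64.0]
force: [-0.4, -0.9, 0.7]
grip_width: 0.0405
```

Emit:
move_arm(force=45, steps=[[4.0, 0, 0, 0, 0, 0, 0], [0.4, 0, 0, 0, 0, 0, 0], [0.4, 0, 0, 0, 0, 0, 0], [0.4, 0, 0, 0, 0, 0, 0], [0.4, 0, 0, 0, 0, 0, 0]])

```text
time_s: 8.9
tool_pos: [0.4869, 0.1842, 0.1016]
tool_rot: [179.9, -0.0, 64.1]
force: [-0.7, -0.5, 0.1]
grip_width: 0.0211
```

Emit:
move_arm(steps=[[0.4, 0, 0, 0, 0, 0, 0], [0.4, 0, 0, 0, 0, 0, 0], [0.4, 0, 0, -0.5, 0, 0, 0], [0.4, 0, 0, -1.0, 0, 0, 0], [0.4, 0, 0, -1.0, 0, 0, 0]])

```text
time_s: 9.32
tool_pos: [0.4855, 0.184, 0.1258]
tool_rot: [-179.9, 0.0, 64.1]
force: [0.3, -0.8, -2.9]
grip_width: 0.0093
```

Emit:
move_arm(steps=[[0.4, 0, 0, -2.0, 0, 0, 0], [0.4, 0, 0, -3, 0, 0, 0], [0.4, 0, 0, -3, 0, 0, 0], [0.4, 0, 0, -3, 0, 0, 0], [0.4, 0, 0, -1.5, 0, 0, 0]])

```text
time_s: 9.73
tool_pos: [0.4872, 0.1854, 0.2551]
tool_rot: [179.7, -0.2, 64.2]
force: [1.2, 0.1, -3.3]
grip_width: 0.0098
```

Run:
```python
from plan import *
o=env.get_obs();print(o["tool_pos"],o["tool_rot"],o["force"])
c=viewer.read_camera("wrist");cv2.imwrite("pics/w5.png",c["img"][:,:,::-1])
c=viewer.read_camera("scene");crop(c["img"],200,90,200,150,4,"pics/c5.png")
```

```text
[0.48721757 0.18537636 0.25506422] [ 1.79739486e+02 -1.73919435e-01  6.41502756e+01] [ 1.19631497  0.12234304 -3.25278668]
```

View pics/w5.png

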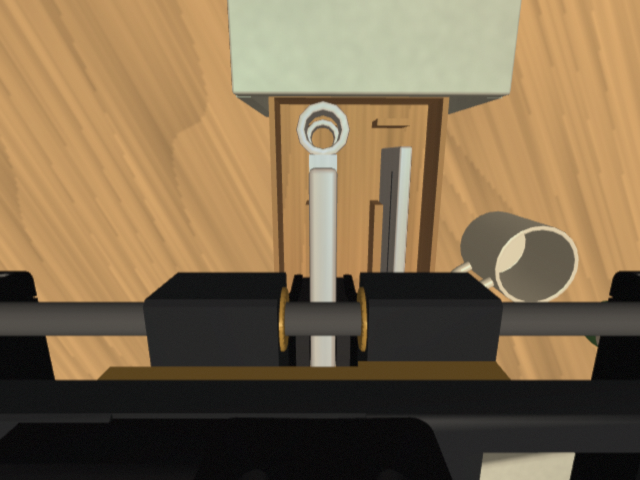

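View pics/c5.png

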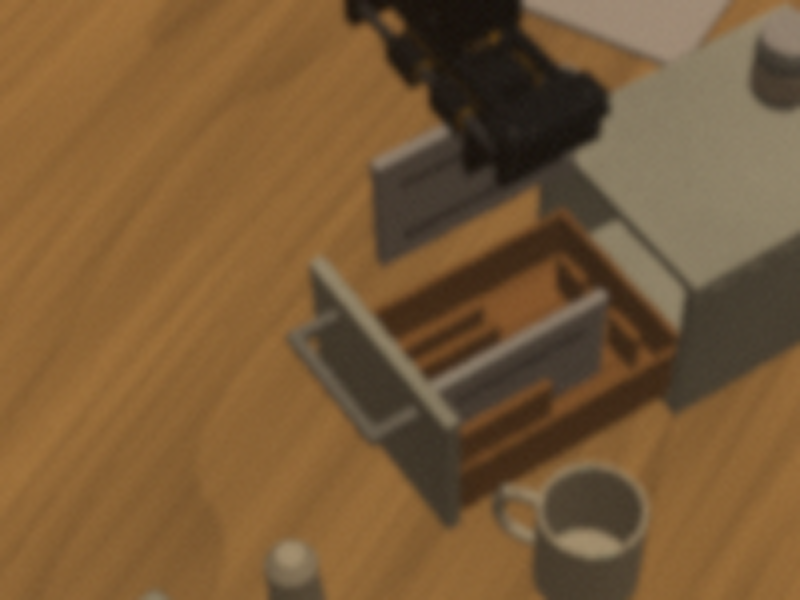

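Run:
```python
from plan import *
c=viewer.read_camera("wrist");crop(c["img"],285,90,80,80,8,"pics/w5c.png")
M=np.linalg.inv(np.array(c["mount"]))
print(onz(c,M,(323,129),-.006), onz(c,M,(322.5,136.5),.082))
o=env.get_obs();print(o["tool_pos"],o["tool_rot"],o["force"])
for p in[(.075,0,-.006),(.075,0,.014),(.075,0,.062),(.075,0,.082)]: print(p,proj(c,M,p))
```

```text
[ 0.07483583  0.00038726 -0.006     ] [0.07604664 0.00017844 0.082     ]
[0.48666053 0.1845224  0.2518906 ] [ 1.79834095e+02 -6.29899620e-02  6.41078256e+01] [-0.47881026  0.05329016 -3.49659781]
(0.075, 0, -0.006) [[321.89795384 128.51180539]]
(0.075, 0, 0.014) [[321.99802799 131.76615785]]
(0.075, 0, 0.062) [[322.1554011  136.88383841]]
(0.075, 0, 0.082) [[322.2004476  138.34872416]]
```

View pics/w5c.png

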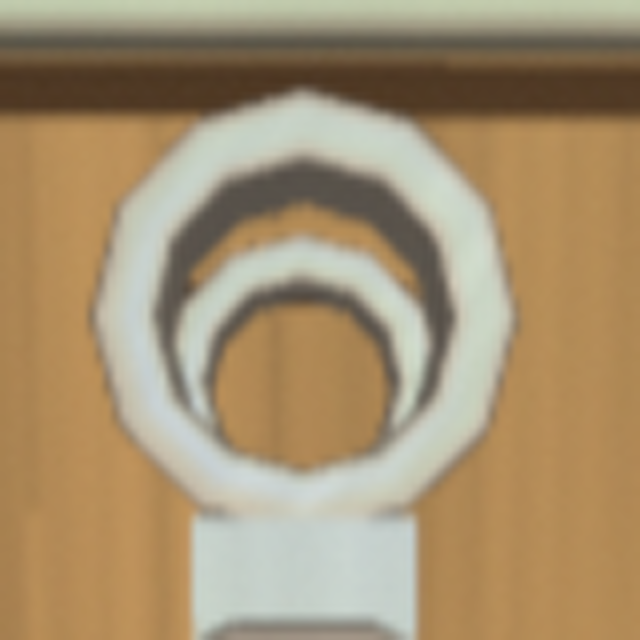

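Run:
```python
from plan import *
plan((.5073,-.1174,.255),-14.7,14,0.4)
c=viewer.read_camera("scene");E=ext(c);print("bottle",onz(c,E,(350,292),0.0),"salt",onz(c,E,(274,245),0),"mug",onz(c,E,(347,238),0.0))
```

```text
[0.4, -1.9, 1.1, -0.0, 0.0, -0.0, 0.098],
[0.4, -1.8, 1.3, -0.0, 0.0, -0.0, 0.098],
[0.4, -1.6, 1.4, -0.0, 0.0, -0.0, 0.098],
[0.4, -1.5, 1.6, -0.0, 0.0, -0.0, 0.098],
[0.4, -1.3, 1.7, -0.0, 0.0, -0.0, 0.098]
--
[0.4, -1.2, 1.8, -0.0, 0.0, -0.0, 0.098],
[0.4, -1.0, 1.9, -0.0, 0.0, -0.0, 0.098],
[0.4, -0.8, 2.0, -0.0, 0.0, -0.0, 0.098],
[0.4, -0.6, 2.1, -0.0, 0.0, -0.001, 0.099],
[0.4, -0.3, 2.1, -0.1, 0.0, -0.0, 0.098]
--
[0.4, -0.1, 2.2, -0.0, 0.0, -0.001, 0.099],
[0.4, 0.1, 2.1, -0.1, 0.0, -0.0, 0.098],
[0.4, 0.3, 2.1, -0.0, 0.0, -0.001, 0.099],
[0.4, 0.4, 2.2, -0.1, 0.0, -0.0, 0.098],
bottle [ 7.43734108e-01 -8.58196336e-02  2.22044605e-16] salt [ 0.49183588 -0.06430387  0.        ] mug [0.65907263 0.05738716 0.        ]
```

Emit:
move_arm(steps=[[0.4, -1.0, 0.6, 0, 0, 0, 0.05], [0.4, -1.9, 1.2, 0, 0, 0, 0.098], [0.4, -1.8, 1.3, 0, 0, 0, 0.098], [0.4, -1.6, 1.4, 0, 0, 0, 0.098], [0.4, -1.5, 1.6, 0, 0, 0, 0.098]])

```text
time_s: 10.35
tool_pos: [0.4888, 0.0825, 0.2488]
tool_rot: [-179.9, 0.2, 38.3]
force: [-0.2, 0.4, -3.9]
grip_width: 0.0098
```

Emit:
move_arm(steps=[[0.4, -1.3, 1.7, 0, 0, 0, 0.098], [0.4, -1.2, 1.8, 0, 0, 0, 0.098], [0.4, -1.0, 1.9, 0, 0, 0, 0.098], [0.4, -0.8, 2.0, 0, 0, 0, 0.098], [0.4, -0.6, 2.0, 0, 0, 0, 0.098]])

```text
time_s: 10.77
tool_pos: [0.4887, -0.0244, 0.2488]
tool_rot: [-179.9, 0.2, 10.2]
force: [0.0, -0.4, -3.3]
grip_width: 0.0096
```

Run:
```python
from plan import *
plan((.5073,-.1174,.255),-14.7,5,0.4)
```

```text
[0.4, 0.0, 1.9, -0.1, -0.0, 0.001, 0.087],
[0.4, 0.2, 1.9, -0.1, -0.0, 0.001, 0.087],
[0.4, 0.4, 1.9, -0.1, -0.0, 0.0, 0.087],
[0.4, 0.5, 1.8, -0.2, -0.0, 0.001, 0.087],
[0.4, 0.7, 1.7, -0.1, -0.0, 0.0, 0.087]
--
```

Emit:
move_arm(steps=[[0.4, 0, 1.9, -0.1, 0, 0, 0.087], [0.4, 0.2, 1.9, -0.1, 0, 0, 0.087], [0.4, 0.4, 1.8, -0.1, 0, 0, 0.087], [0.4, 0.5, 1.6, -0.2, 0, 0, 0.087], [0.4, 0.7, 1.0, -0.1, 0, 0, 0.06]])

```text
time_s: 11.18
tool_pos: [0.5093, -0.108, 0.2546]
tool_rot: [180.0, 0.2, -13.2]
force: [-0.8, -0.2, -2.6]
grip_width: 0.0097
```

Emit:
move_arm(steps=[[0.4, 0, 0, 0, 0, 0, 0], [0.4, 0, 0, 0, 0, 0, 0]])

```text
time_s: 11.35
tool_pos: [0.5098, -0.1056, 0.2548]
tool_rot: [-179.9, 0.2, -12.8]
force: [0.0, 0.9, -3.2]
grip_width: 0.0098
```

Run:
```python
from plan import *
o=env.get_obs();print(o["tool_pos"],o["tool_rot"],o["force"])
c=viewer.read_camera("wrist");cv2.imwrite("pics/w6.png",c["img"][:,:,::-1])
print(proj(c,ext(c,o),[[.6287,-.1492,.154],[.6287,-.1492,.138],[.6287,-.1492,.07]]))
```

```text
[ 0.50976506 -0.10556246  0.25484139] [-179.9296578     0.19743074  -12.75861391] [ 1.90695597e-03  9.27610595e-01 -3.20066826e+00]
[[348.32486232  53.00061784]
 [346.64264832  59.57667564]
 [341.44978307  79.87646036]]
```

View pics/w6.png

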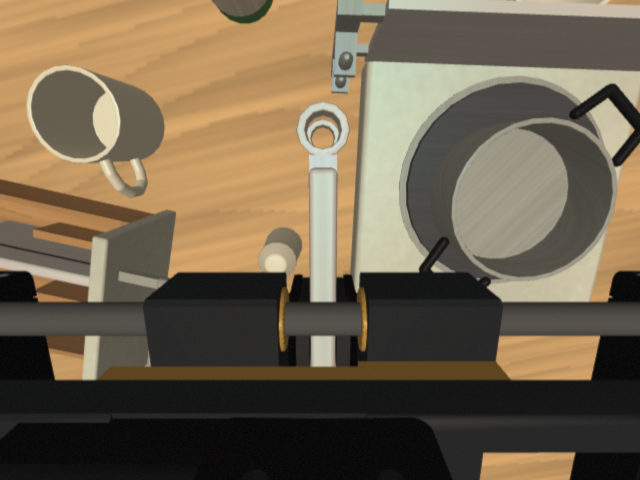

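Run:
```python
from plan import *
c=viewer.read_camera("wrist");crop(c["img"],310,0,90,110,7,"pics/w6c.png")
```

```text
(no output)
```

View pics/w6c.png

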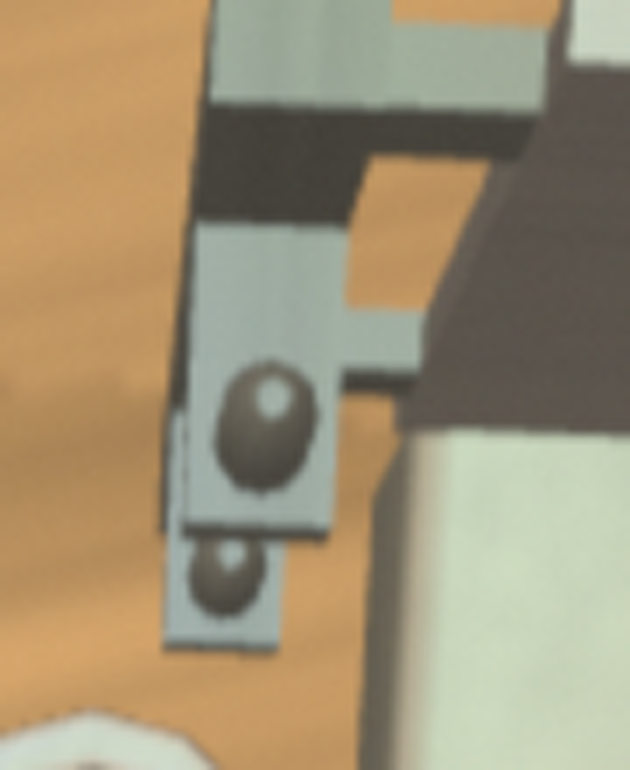

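Run:
```python
from plan import *
o=env.get_obs()
c=viewer.read_camera("wrist");E=ext(c,o)
for n,p,z in [("tipU",(273,397),.154),("footU",(262,443),.138),("tipL",(233,557),.086)]:
    print(n,onz(c,E,(np.array(p)+.5)/7-.5+[310,0],z))
a=onz(c,E,(370.5,66),.062);b=onz(c,E,(353,330),.062)
crop(c["img"],330,50,70,250,3,"pics/w6d.png")
print(a,b,np.degrees(np.arctan2(*(a-b)[[1,0]])))
print("barrel now U",onz(c,E,(323,128.3),o["tool_pos"][2]+.007))
T=R.from_euler('xyz',o["tool_rot"],degrees=True);print(T.apply([.0755,.0004,.081])+o["tool_pos"])
```

```text
tipU [ 0.62764908 -0.14705803  0.154     ]
footU [ 0.62750452 -0.14711444  0.138     ]
tipL [ 0.62714051 -0.14713626  0.086     ]
[ 0.63605803 -0.17430836  0.062     ] [ 0.39708187 -0.11083379  0.062     ] -14.874905387193568
barrel now U [ 0.58385254 -0.12128223  0.26254153]
[ 0.58352825 -0.12057197  0.17437457]
```

View pics/w6d.png

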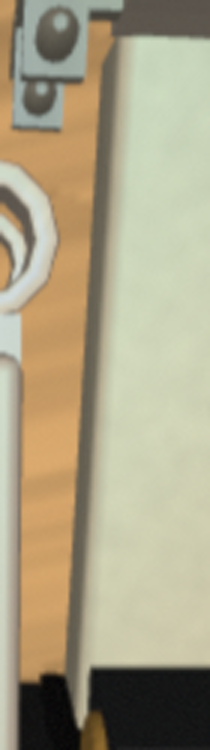

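Run:
```python
from plan import *
plan((.5063,-.1144,.181),-14.8,5,0.4)
```

```text
[0.4, -0.0, 0.2, 1.5, -0.0, 0.0, 0.008],
[0.4, -0.0, 0.2, 1.5, -0.0, 0.0, 0.008],
[0.4, -0.0, 0.2, 1.5, -0.0, 0.001, 0.008],
[0.4, -0.1, 0.3, 1.5, -0.0, 0.0, 0.008],
[0.4, -0.0, 0.2, 1.5, -0.0, 0.001, 0.007]
--
```

Emit:
move_arm(steps=[[0.4, 0, 0.2, 1.2, 0, 0, 0.008], [0.4, 0, 0.2, 1.8, 0, 0, 0.008], [0.4, 0, 0.2, 1.8, 0, 0.001, 0.008], [0.4, -0.1, 0.2, 1.6, 0, 0, 0.008], [0.4, 0, 0.1, 1.0, 0, 0.001, 0.004]])

```text
time_s: 11.92
tool_pos: [0.5062, -0.1129, 0.1799]
tool_rot: [180.0, 0.1, -14.7]
force: [-0.6, 1.0, -3.7]
grip_width: 0.0095
```

Emit:
move_arm(steps=[[0.4, 0, 0, 0, 0, 0, 0], [0.4, 0, 0, 0, 0, 0, 0]])

```text
time_s: 12.08
tool_pos: [0.5075, -0.113, 0.1821]
tool_rot: [-180.0, -0.1, -14.7]
force: [0.3, 0.4, -2.6]
grip_width: 0.0099
```

Run:
```python
from plan import *
o=env.get_obs();print(o["tool_pos"],o["tool_rot"],o["force"])
c=viewer.read_camera("wrist");cv2.imwrite("pics/w7.png",c["img"][:,:,::-1])
print(proj(c,ext(c,o),[[.6274,-.1471,.154],[.6274,-.1471,.138],[.6274,-.1471,.07]]))
c=viewer.read_camera("side");crop(c["img"],270,160,130,130,5,"pics/s7.png")
plan((.5546,-.1272,.179),-14.8,5,0.4)
```

```text
[ 0.5075375  -0.11296072  0.18211497] [-1.79988592e+02 -6.04546051e-02 -1.46967405e+01] [ 0.269128    0.41017132 -2.57469433]
[[326.87960351   9.35689244]
 [326.49064586  23.11511692]
 [325.42860335  60.68172487]]
[0.4, 1.0, 0.0, 0.1, 0.0, -0.001, 0.0],
[0.4, 1.0, 0.0, 0.1, 0.0, -0.001, 0.0],
[0.4, 0.9, 0.1, 0.1, 0.0, -0.001, 0.001],
[0.4, 1.0, 0.0, 0.1, 0.0, -0.0, 0.0],
[0.4, 0.9, 0.1, 0.1, 0.0, -0.001, 0.001]
--
```

View pics/w7.png

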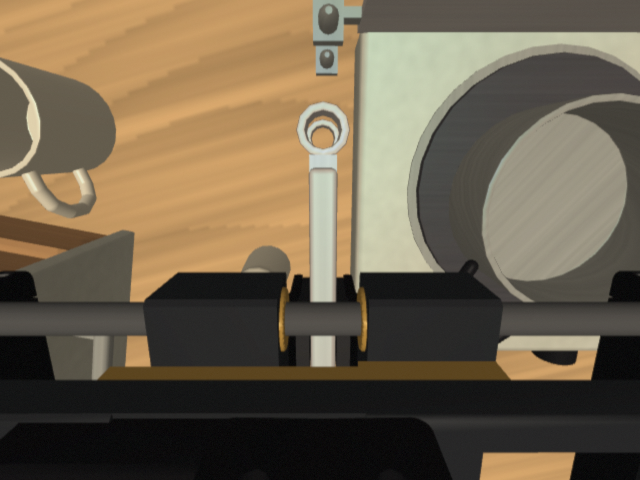

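View pics/s7.png

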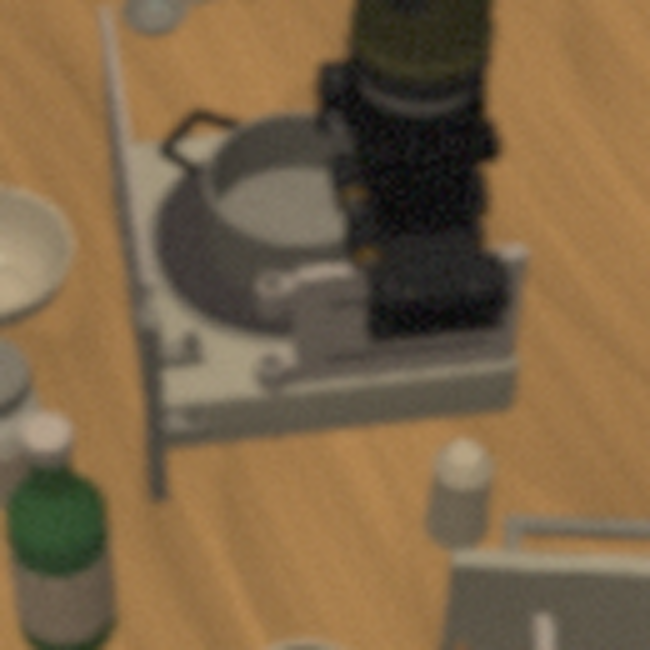

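Emit:
move_arm(steps=[[0.4, 0.7, 0, 0.1, 0, 0, 0], [0.4, 1.0, 0, 0.1, 0, -0.001, 0], [0.4, 1.2, 0.1, 0.1, 0, -0.001, 0.001], [0.4, 1.1, 0.1, 0, 0, 0, 0.001], [0.4, 0.7, 0, 0, 0, 0, 0]])

```text
time_s: 12.6
tool_pos: [0.5547, -0.1282, 0.1803]
tool_rot: [-180.0, -0.1, -14.9]
force: [-0.2, 0.3, -2.6]
grip_width: 0.0097
```

Emit:
move_arm(steps=[[0.4, 0, 0, 0, 0, 0, 0], [0.4, 0, 0, 0, 0, 0, 0]])

```text
time_s: 12.77
tool_pos: [0.5531, -0.1271, 0.1797]
tool_rot: [-180.0, 0.0, -14.8]
force: [-0.0, 0.1, -3.9]
grip_width: 0.0099
```

Run:
```python
from plan import *
o=env.get_obs();print(o["tool_pos"],o["tool_rot"],o["force"])
c=viewer.read_camera("wrist");crop(c["img"],280,80,90,90,7,"pics/w8.png")
print(proj(c,ext(c,o),[[.6274,-.1471,.154],[.6274,-.1471,.138],[.6274,-.1471,.07]]))
c=viewer.read_camera("side");crop(c["img"],270,160,130,130,5,"pics/s8.png")
T=R.from_euler('xyz',o["tool_rot"],degrees=True);print(T.apply([.0755,.0004,.081])+o["tool_pos"])
plan((.5546,-.1272,.179),-14.8,1,0.4)
```

```text
[ 0.55314039 -0.12708394  0.17973788] [-1.79967755e+02  2.25929132e-03 -1.48399527e+01] [-0.04928443  0.08909911 -3.91961674]
[[321.55492261 130.61081201]
 [321.6816802  132.5921774 ]
 [322.03547602 138.1224088 ]]
[ 0.62602823 -0.14676276  0.09873469]
[0.4, 0.2, -0.0, 0.1, 0.0, 0.0, -0.001],
```

View pics/w8.png

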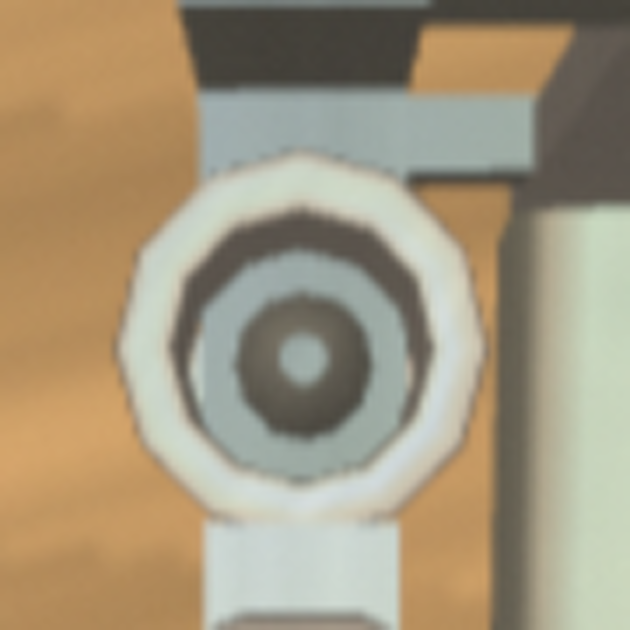

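View pics/s8.png

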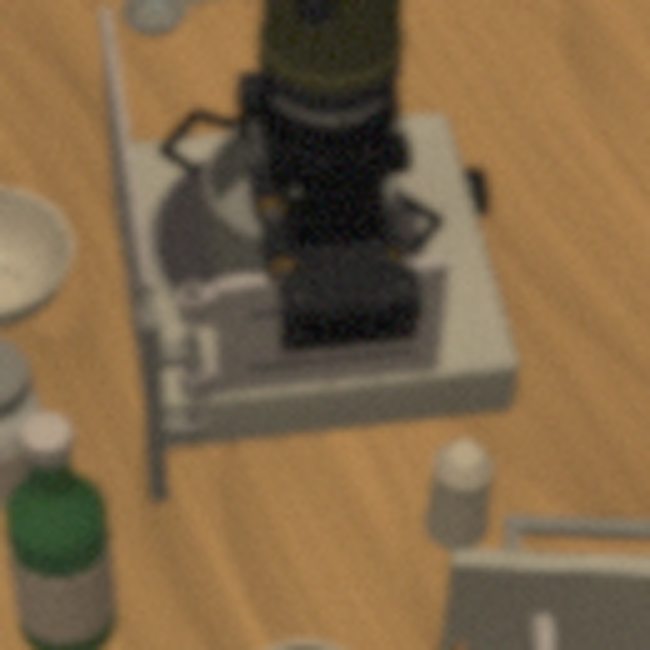

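Emit:
move_arm(steps=[[0.4, 0.1, 0, 0.5, 0, 0, 0], [0.4, 0, 0, 0.5, 0, 0, 0], [0.4, 0, 0, 0.5, 0, 0, 0], [0.4, 0, 0, 0.3, 0, 0, 0], [0.4, 0, 0, 0, 0, 0, 0]])

```text
time_s: 13.28
tool_pos: [0.5529, -0.1275, 0.1604]
tool_rot: [180.0, 0.1, -14.8]
force: [-0.2, -0.2, -2.3]
grip_width: 0.0096
```

Run:
```python
from plan import *
o=env.get_obs();print(o["tool_pos"],o["tool_rot"],o["force"],o["wrist_torque"])
c=viewer.read_camera("wrist");crop(c["img"],280,80,90,90,7,"pics/w9.png")
T=R.from_euler('xyz',o["tool_rot"],degrees=True);print(T.apply([.0755,.0004,.081])+o["tool_pos"])
```

```text
[ 0.55290609 -0.12747912  0.160375  ] [ 1.79996751e+02  1.16187933e-01 -1.48495457e+01] [-0.16883688 -0.23714022 -2.33646349] [ 0.07817999  0.05202791 -0.07519453]
[ 0.62562194 -0.14717734  0.07922209]
```

View pics/w9.png

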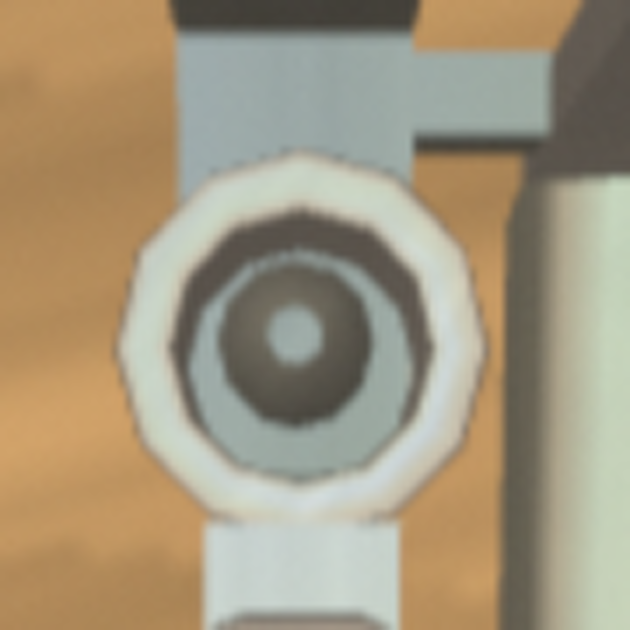

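Emit:
move_arm(steps=[[0.4, 0.2, 0, 0, 0, 0, 0], [0.4, 0, 0, 0.3, 0, 0, 0], [0.4, 0, 0, 0.3, 0, 0, 0], [0.4, 0, 0, 0.2, 0, 0, 0], [0.4, 0, 0, 0, 0, 0, 0]])

```text
time_s: 13.75
tool_pos: [0.5554, -0.128, 0.1529]
tool_rot: [-180.0, 0.0, -14.8]
force: [0.0, -0.5, -3.1]
grip_width: 0.0095
```

Run:
```python
from plan import *
o=env.get_obs();print(o["tool_pos"],o["tool_rot"],o["force"],o["wrist_torque"])
c=viewer.read_camera("wrist");crop(c["img"],280,80,90,90,7,"pics/w10.png")
T=R.from_euler('xyz',o["tool_rot"],degrees=True);print(T.apply([.0755,.0004,.081])+o["tool_pos"])
```

```text
[ 0.55538326 -0.12803407  0.15293525] [-1.79999083e+02  4.86110209e-02 -1.48498188e+01] [ 0.00569882 -0.50419099 -3.11991088] [0.04648545 0.02705892 0.02250138]
[ 0.62819299 -0.14775146  0.07187122]
```

View pics/w10.png

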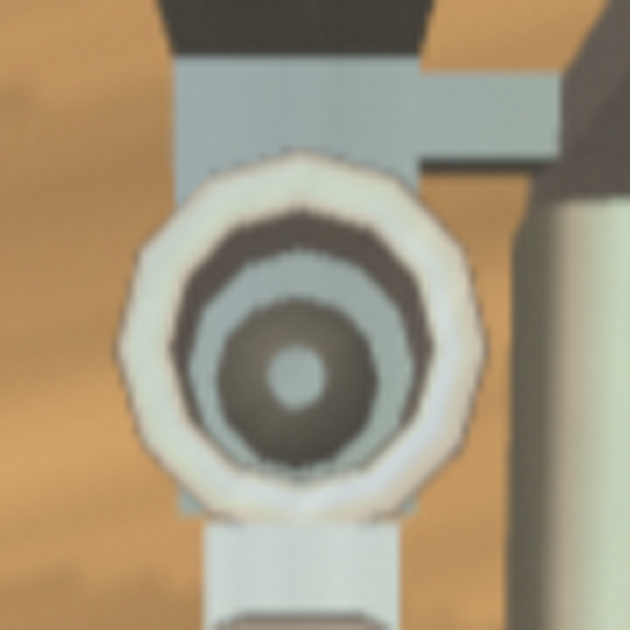

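Emit:
move_arm(steps=[[0.4, 0, 0, 0.1, 0, 0, 0], [0.4, 0, 0, 0.1, 0, 0, 0], [0.4, 0, 0, 0, 0, 0, 0]])

```text
time_s: 14.05
tool_pos: [0.556, -0.1281, 0.1519]
tool_rot: [180.0, -0.0, -14.8]
force: [-0.5, 0.8, -2.7]
grip_width: 0.0098
```

Emit:
move_arm(steps=[[0.4, 0, 0, 0.1, 0, 0, 0], [0.4, 0, 0, 0.1, 0, 0, 0], [0.4, 0, 0, 0, 0, 0, 0]])

```text
time_s: 14.3
tool_pos: [0.556, -0.128, 0.1514]
tool_rot: [179.9, -0.1, -14.9]
force: [-5.5, 0.2, 8.3]
grip_width: 0.0098
```

Emit:
move_arm(steps=[[4.0, 0, 0, 0, 0, 0, 0], [4.0, 0, 0, 0, 0, 0, 0], [4.0, 0, 0, 0, 0, 0, 0], [4.0, 0, 0, 0, 0, 0, 0], [4.0, 0, 0, 0, 0, 0, 0]])

```text
time_s: 14.72
tool_pos: [0.5557, -0.1281, 0.1494]
tool_rot: [-180.0, 0.0, -14.9]
force: [0.1, 0.2, -0.2]
grip_width: 0.0344
```

Run:
```python
from plan import *
o=env.get_obs();print(o["tool_pos"],o["tool_rot"],o["force"],o["wrist_torque"])
c=viewer.read_camera("wrist");cv2.imwrite("pics/w11.png",c["img"][:,:,::-1])
```

```text
[ 0.55569908 -0.12809578  0.14942882] [-1.79997675e+02  3.91973048e-03 -1.48529638e+01] [ 0.05525681  0.23417686 -0.15865177] [ 0.051318   -0.06455778  0.02740902]
```

View pics/w11.png

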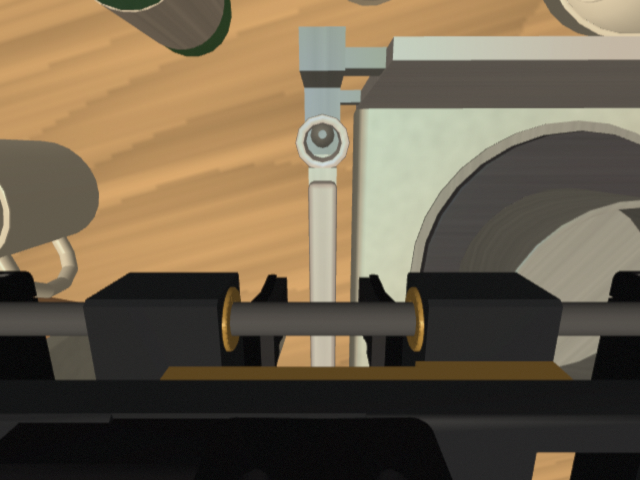

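Wing hangs on the pintles, panel at column 322 centred between the fingers (≈275 and 372). Retreat straight up.

Emit:
move_arm(steps=[[4.0, 0, 0, -0.5, 0, 0, 0], [4.0, 0, 0, -1.5, 0, 0, 0], [4.0, 0, 0, -2.5, 0, 0, 0], [4.0, 0, 0, -3, 0, 0, 0], [4.0, 0, 0, -3, 0, 0, 0]])

```text
time_s: 15.18
tool_pos: [0.5553, -0.1279, 0.2557]
tool_rot: [-180.0, 0.1, -14.8]
force: [0.4, -0.6, 0.9]
grip_width: 0.0399
```

Emit:
move_arm(steps=[[4.0, -1, 0, -3, 0, 0, 0], [4.0, -2, 0, -2, 0, 0, 0], [4.0, -2, 0, 0, 0, 0, 0], [4.0, 0, 0, 0, 0, 0, 0], [4.0, 0, 0, 0, 0, 0, 0]])

```text
time_s: 15.6
tool_pos: [0.5072, -0.1153, 0.3054]
tool_rot: [179.9, -0.1, -14.9]
force: [-0.0, 0.1, 0.7]
grip_width: 0.0402
```

Run:
```python
from plan import *
o=env.get_obs();print(o["tool_pos"],o["tool_rot"],o["force"])
c=viewer.read_camera("wrist");E=ext(c,o);cv2.imwrite("pics/w12.png",c["img"][:,:,::-1])
print(proj(c,E,[[.6274,-.1471,.158],[.6274,-.1471,.178]]))
c=viewer.read_camera("side");cv2.imwrite("pics/s12f.png",c["img"][:,:,::-1]);crop(c["img"],270,160,130,130,5,"pics/s12.png")
```

```text
[ 0.50716822 -0.11530533  0.30539059] [ 1.79898670e+02 -1.00233692e-01 -1.48680194e+01] [-0.02283576  0.0828904   0.70994648]
[[320.97586797  73.25765774]
 [320.88623728  66.87331428]]
```

View pics/w12.png

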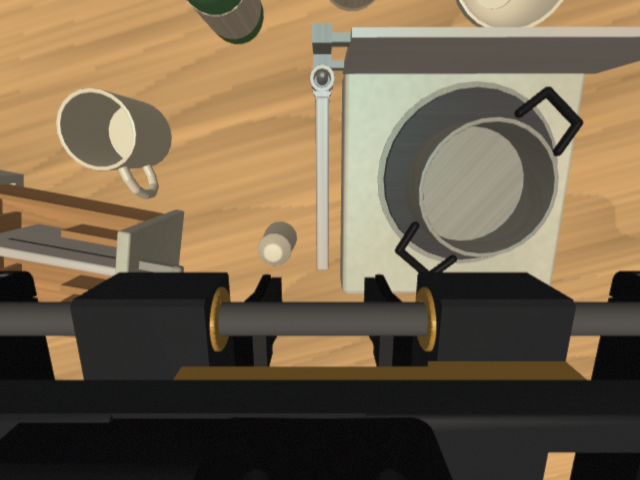

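View pics/s12.png

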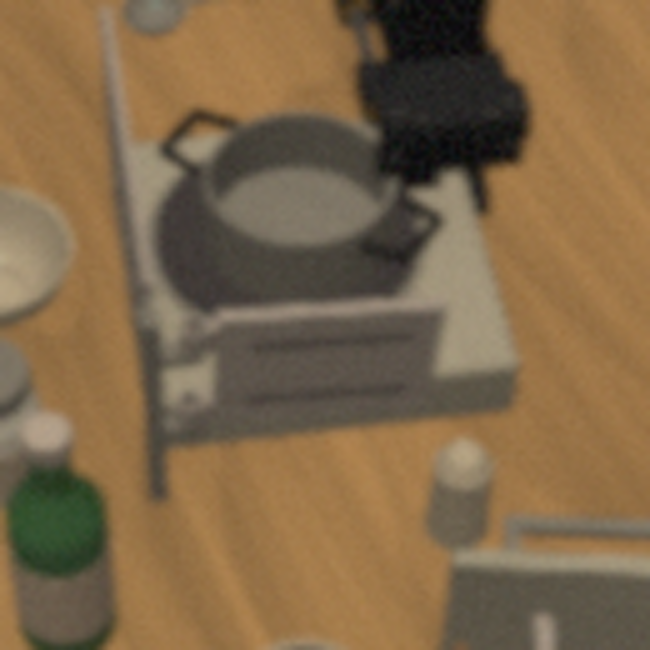

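View pics/s12f.png

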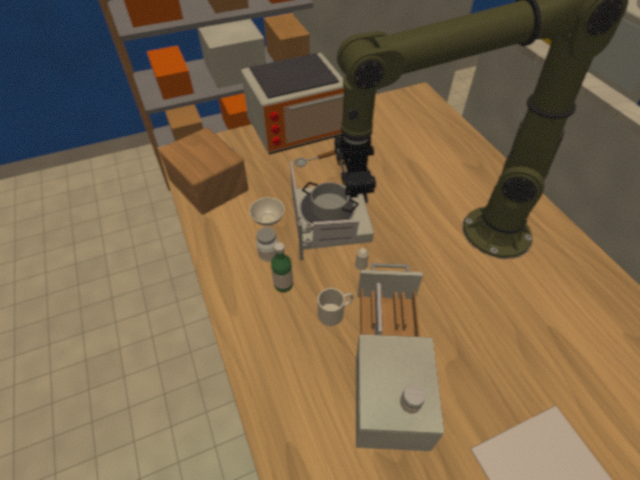

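Run:
```python
from plan import *
o=env.get_obs()
c=viewer.read_camera("wrist");E=ext(c,o);crop(c["img"],290,20,70,85,9,"pics/w13.png")
print(proj(c,E,[[.6274,-.1471,.154],[.6274,-.1471,.138]]))
```

```text
[[321.01998573  74.32994219]
 [321.11078082  78.6547547 ]]
```

View pics/w13.png

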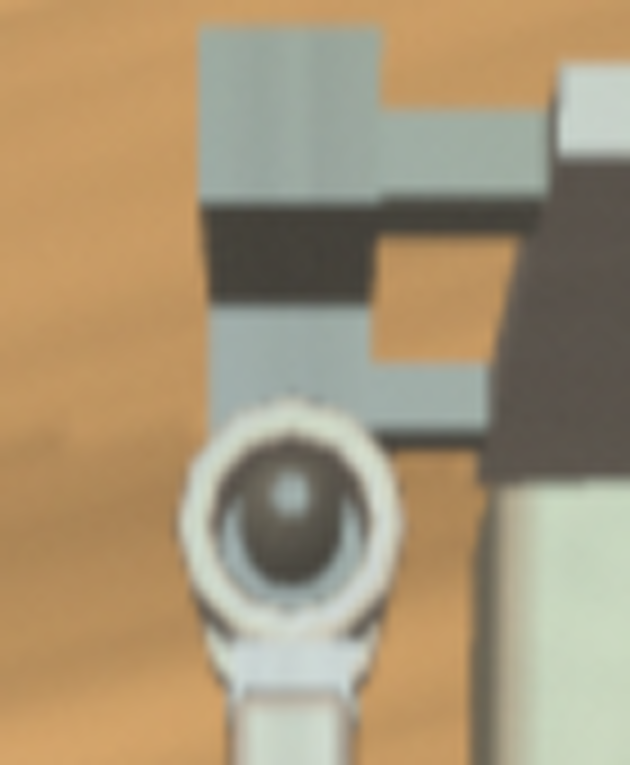

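Run:
```python
from plan import *
c=viewer.read_camera("side");crop(c["img"],300,230,170,140,4,"pics/s14.png")
a=cv2.imread("pics/s2.png");b=cv2.imread("pics/s14.png")
cv2.imwrite("pics/cmp.png",np.hstack([a[80:300,200:560],b[80:300,200:560]]))
o=env.get_obs();print(o["joint_velocities"].round(2),o["force"],o["time_s"])
```

```text
[-0.14  0.18  0.04  0.1  -0.11  0.17  0.  ] [-0.10565809 -0.95322773  0.99029553] 15.8
```

View pics/cmp.png

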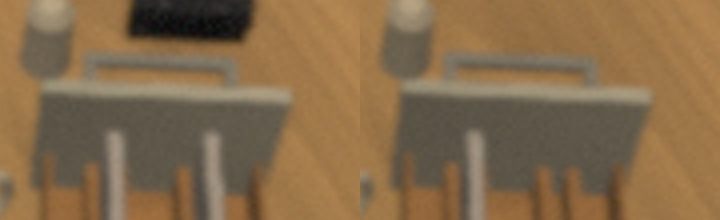

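The drawer hasn't moved: the handle is in the same place in both crops. The plate is still standing in it, so I'm handing the job in.

Run:
```python
from cell import job
print(job.sign_off())
```

```text
the job is handed in; nothing more can be done
None
```

I pulled the drawer out to its stop, lifted the wing out of the left slot and hung it on the hob's two pintles, pointing to the front. The job was handed in at about 16 s; sign-off gives no verdict.

**Last checks:**
- **Drawer:** by the handle's position in the camera image it was about 188 mm out. Pulling it drove it firmly into the stop. Before and after pictures show the handle hadn't moved since.
- **Wing seating:** the lower barrel's rim came to about 70 mm above the table, which is the pintle foot's height. I felt an upward push of about 8 N there before letting go.
- **Wing position:** the final wrist picture shows the upper pintle inside its barrel and the wing along the hob's left side, pointing forward.
- **Surroundings:** the plate still stands upright in the drawer. In the last pictures none of the bystanders that were in view looked moved. The gripper was clear of everything.

**One reading disagreed slightly:** the upper barrel looked about 3 mm in front of its pintle's axis, although the bore allows only about 2 mm of play. I put this down to the wing sagging within its play plus camera error. It's inside the 7 mm limit.

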